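# Refit the drain plate in a lever-lid parts-rinse tank and shut it

## Task

Refit the drain plate of the small grey parts-rinse tank: press the tank's lid lever down until its catch holds the lid up by itself, hook the plate's front lip into the slot inside the tank's front wall, and pivot the plate down until it snaps flat at the back. Then trip the catch so that the lever rises and the lid closes fully, and leave the other things on the table where they are.

Things in the scene. Friction and masses are not known exactly. Their poses are not given: they have to be found in the camera images.
- lever_pad (a point): middle of the top of the ribbed rubber pad (28 x 38 mm) at the front end of the lid lever, on the tank's right side (tank's -y). The lever's level pivot is 106 mm behind it; the pad is about 110 mm above the table when the lid is shut and sinks about 52 mm to the catch. Axes: x to the tank's back, y to its left, z up when the lid is shut
- lever (a joint): angle of the lid lever, rad: 0 up (lid shut), 0.47 to 0.50 resting under the catch, 0.52 firm stop. A spring and the lid push it up: about 5 to 15 N at the pad, most at the start and where the catch snaps over, just before the stop; let go short of the catch, it rises and the lid closes
- lid (a joint): angle of the lid, rad, hinged on the tank's back edge and driven by the lever through a push rod: 0 shut, about 1.8 (leaning back) when the lever is caught. Shut, its top is 126 mm above the table; open, it stands up to 0.31 m high behind the mouth
- trip_tab (a point): top of the steel trip tab (40 x 32 mm, 26 mm above the table) of the hold-open catch, on a shaft before the tank's front wall, left of the lever pad. Pressed 5 to 10 mm down with 3 to 8 N (firm stop at about 12 mm) it swings the hook off the lever, which rises at once; let go, it springs back. Axes as the tank's: x to its back, y to its left, z up
- plate_grip (a point): point on the middle of the drain plate's black upright grip (10 mm thick in x, 52 mm in y, 30 mm high), 25 mm above the plate's underside, 9 mm below the grip's top; z up. The plate, a loose steel grille 146 (x) x 130 (y) x 4 mm, 0.24 to 0.4 kg, has its front lip edge at x -85 mm and its back edge at x +61 mm from here; the lip is the edge farther from the grip
- plate_home (a point): where plate_grip comes when the plate is home in the tank, axes alike (x to the tank's back, y to its left, z up). From here the tank's mouth runs x -87 to +73, y -70 to +70 mm; its rim is 13 mm higher. Ledges 25 mm lower along both sides carry the plate; 5 mm of play on each side in y, 2 mm in x
- slot (a point): middle of the mouth of the slot inside the tank's front wall, across its whole width; it opens towards the tank's back. Jaws 6 mm above and below (12.5 mm apart), 12 mm deep to the front wall; the upper jaw is a 3 mm flange under which the lip must go, so the plate enters with its lip low (some 15 to 25 degrees). Axes as plate_home
- snap_nose (a point): front top of the sprung snap catch in the middle of the tank's back wall, 36 mm wide. A sloped nose reaches 15 mm lower than this point and 8 mm farther forward; it keeps the back edge of the plate 8 to 15 mm high until the plate is pressed down near its back edge with some 8 to 12 N, then snaps over it. Axes as plate_home
- bolt_tin: bystander: small grey open tin, 60 mm across, 45 mm high; origin under its centre
- spanner: bystander: small open-ended spanner, 170 mm long, lying flat; origin under its centre
- chrome_cap: bystander: chromed round cap, 100 mm across, 63 mm high; origin under its centre
- oil_can: bystander: red oil can with a tall spout, 70 mm across, 150 mm high; origin under its centre
- pliers: bystander: red-handled pliers, 170 mm long, lying flat; origin under its centre
- octa_cap: bystander: eight-sided grey cap, 111 mm across, 60 mm high; origin under its centre

How it is judged:
By the outcome, as a careful person would: the job done as asked, in the order asked, and still so for the second after the job is handed in, with the robot touching nothing.
It also fails if it takes over 72 s, if anything falls off the work surface, if the arm or the gripper's body presses on something with over 40 N, if the wrist force passes 120 N, or if a joint passes its speed limit or range.

## Robot

A 6-joint arm with a two-finger parallel gripper is mounted at the origin on a cart in front of the work surface, level with it; the furniture and walls round the work are solid. World frame = base frame: x ahead of the robot, y to its left, z up, the work surface at z = 0. Lengths are in mm, angles in rad, forces in N, time in s.
With the tool pointing down it reaches from about 350 to 875 mm from the base axis. Payload 4.2 kg.
Tool frame: the origin (TCP) lies at the very end of the fingers, on their centre line; the grasp point (between the pads) lies 19 mm behind it; z points along the fingers, y is the direction in which the jaws open and shut (so a half turn about z gives the same grasp; the last joint's range is limited). The gripper opens to 85 mm and grips with 20 to 120 N. Pads are 22 mm wide; open, the fingers measure 114 mm over their backs; the gripper's body (76 mm by 85 mm) begins 54 mm behind the grasp point. The pads swing forward as they close: fully open they stand 13 mm farther back than shut.
Start: joints at [1.443, 0.385, 0.008, 0, -1.194, -0.259], TCP at [235.734, 578.817, 231.312] pointing down, gripper open.
Joint ranges: [-3.14, 3.14], [-1.21, 2.06], [-1.07, 1.41], [-3.16, 2.05], [-2.99, -0.16], [-3.1, 3.1]. Speed limits (rad/s): [2.79, 2.79, 3.14, 3.14, 3.14, 3.14].

## Interface

Orientations are given as a unit quaternion [x, y, z, w].
In Python, from bench import read_state, get_image, camera_params, job_done gives the robot as it stands.
- The arm moves only by the tool send_rows, never from a script. Its arguments are lists of equal length, an entry for each row: "translation": the shift along the tool's x, y, z in m, a list of three; "yaw": the turn about the tool's z in degrees; "fingers": the closure in counts, from 0 (fully open) to 255 (shut). A call has 1 to 12 rows; each row is the pose to reach, as a shift and turn from the pose measured when the call began, along the tool's axes at that moment; what a row does not reach only later rows make up. A row lasts 1/10 s, in which the tool goes at most 50 mm and 8.59 degrees, less where a joint would pass 70% of its speed; a pose out of reach is approached as far as the arm can. A call with a gripper value outside its range is refused whole. The fingers move at their own pace and stop on an object; the grip force is fixed at half the most. Time passes only in rows, so rows that repeat a pose let the fingers close. It gives the time, the measured TCP pose, the force and the opening at its end, in the units of the state.
- read_state(): the state, without advancing time (a new reading comes with each control period).
- get_image(name): name is "scene" or "top" or "wrist"; returns the picture (384x512x3 uint8, blue, green, red); there is no depth.
- camera_params(name): a dict with "mtx" (3x3 intrinsics, pixels), "rvec" (rotation vector, rad) and "tvec" (3), from world to camera coordinates, as OpenCV has them; the wrist camera has in their place "tool_from_camera" (4x4, takes a point from camera to tool coordinates, whose origin is the TCP and whose axes are the flange's). Camera axes: x right, y down, z forward; pixel columns grow to the right and rows downward; lengths in mm; the calibration is good to about 2 mm. The wrist camera is an equidistant fisheye: a pixel r from the principal point sees the ray r / f radians off the axis. A picture is of the moment at which its call begins: read the wrist's pose just before it. camera_params takes no time and is no camera call.
- job_done(): hands the job in, once; it reports no verdict.
The state is a dict: "clock": time; "joints": joint angles; "joint_vel": joint speeds; "joint_efforts": joint torques, N m; "position": TCP position; "ee_rot": TCP orientation; "contact_force": force on the tool from outside, world axes, zero at the start; "wrist_torque": the same for the moment, N m; "gripper_width": finger opening in mm.
Only numpy, scipy, OpenCV 4.12 (cv2) and the standard library are available. Lean on these libraries where they do the work, as an engineer would, in place of code of your own. Each camera call takes 0.05 s, during which the arm holds its last target.

## Working session

There is one attempt and no reset: what is moved stays moved. The work goes in short steps, Python scripts to look and compute and a tool call to move; the robot and the scene stay as the last step left them, time stands still between calls to the robot, and variables do not carry over. Pictures are saved under pics/ and viewed, and the job is handed in when it is done.

Besides the shell and the picture viewer there is one more tool, called after "Emit:" by a JSON object that holds its "op" and its "data". send_rows: Moves the arm, as the interface text tells. Its arguments: {"type":"object","properties":{"translation":{"type":"array","items":{"type":"array","items":{"type":"number"}}},"yaw":{"type":"array","items":{"type":"number"}},"fingers":{"type":"array","items":{"type":"number"}}},"required":["translation","yaw","fingers"]}

```bash
mkdir -p pics; ls
python3 - <<'E'
from bench import *
import cv2
s=read_state();print(s)
for n in ["scene","top","wrist"]:
    p=camera_params(n);print(n,p)
    cv2.imwrite(f"pics/{n}0.png",get_image(n))
E
```

```text
pics
{'clock': 0.0, 'joints': array([ 1.44260160e+00,  3.85569628e-01,  6.63019642e-03, -5.10611223e-04,
       -1.19397125e+00, -2.58600392e-01]), 'joint_vel': array([-0.00082224,  0.00072246, -0.00039608, -0.00077037,  0.00127636,
       -0.00075372]), 'joint_efforts': array([ 2.10253957e-04, -3.92291522e+01,  1.88397521e+01,  4.18630421e+00,
       -4.63729579e-03,  1.06204592e-07]), 'position': array([235.52384437, 578.30348705, 230.21366299]), 'ee_rot': array([ 9.81338225e-01, -1.92286545e-01, -1.67907072e-04,  1.07039018e-03]), 'contact_force': array([-0.09688832,  0.00271967, -0.1021807 ]), 'wrist_torque': array([ 0.01017847,  0.01051493, -0.04758513]), 'gripper_width': 85.43262310635225}
scene {'mtx': array([[454.2903355 ,   0.        , 249.81256724],
       [  0.        , 454.2903355 , 188.45715271],
       [  0.        ,   0.        ,   1.        ]]), 'rvec': array([ 2.25405744, -0.77801549,  0.33181154]), 'tvec': array([-563.41803254,  193.60657411, 1434.7562222 ])}
top {'mtx': array([[480.28333075,   0.        , 251.41443113],
       [  0.        , 480.28333075, 186.99792061],
       [  0.        ,   0.        ,   1.        ]]), 'rvec': array([ 2.15124794, -2.15673437,  0.16377451]), 'tvec': array([-220.88668639,  550.73553545, 1553.14562335])}
wrist {'mtx': array([[297.31863964,   0.        , 257.06013584],
       [  0.        , 297.31863964, 191.4114959 ],
       [  0.        ,   0.        ,   1.        ]]), 'tool_from_camera': array([[ 2.17804268e-04, -9.62515598e-01, -2.71226245e-01,
         6.99170893e+01],
       [ 9.99999907e-01,  1.09026888e-04,  4.16125540e-04,
        -6.51418984e-01],
       [-3.70956370e-04, -2.71226311e-01,  9.62515533e-01,
        -1.42794136e+02],
       [ 0.00000000e+00,  0.00000000e+00,  0.00000000e+00,
         1.00000000e+00]])}
```

View pics/scene0.png

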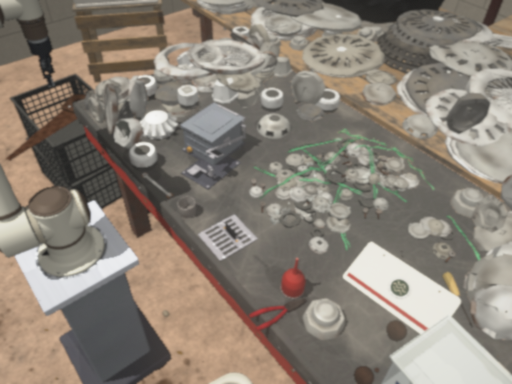

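View pics/top0.png

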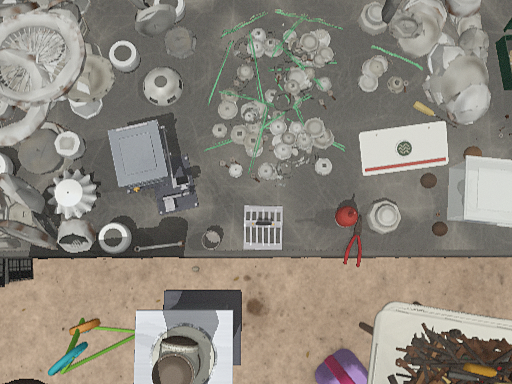

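View pics/wrist0.png

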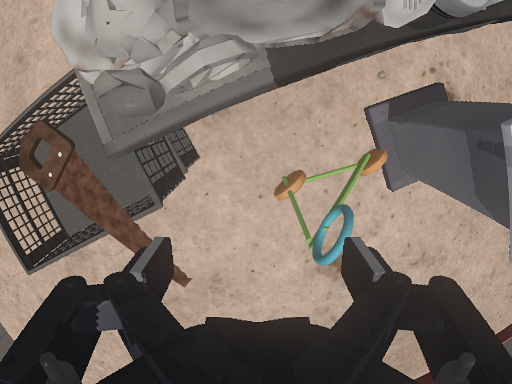

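```bash
cat > h.py <<'E'
import numpy as np, cv2
from bench import *
from scipy.spatial.transform import Rotation as R
def P(n):
    p=camera_params(n); return p['mtx'],cv2.Rodrigues(p['rvec'])[0],p['tvec']
def proj(n,X):
    p=camera_params(n); return cv2.projectPoints(np.array(X,float).reshape(-1,3),p['rvec'],p['tvec'],p['mtx'],None)[0].reshape(-1,2)
def ray(n,uv):
    K,Rm,t=P(n); d=np.linalg.inv(K)@np.array([*uv,1.]); return -Rm.T@t, Rm.T@d
def atz(n,uv,z):
    o,d=ray(n,uv); return o+d*(z-o[2])/d[2]
def tri(uv1,uv2):
    o1,d1=ray('scene',uv1);o2,d2=ray('top',uv2)
    A=np.stack([d1,-d2],1);s=np.linalg.lstsq(A,o2-o1,rcond=None)[0]
    a,b=o1+s[0]*d1,o2+s[1]*d2
    return (a+b)/2,np.linalg.norm(a-b)
def crop(src,x0,y0,x1,y1,k,out):
    im=cv2.imread(src)[y0:y1,x0:x1]; cv2.imwrite(out,cv2.resize(im,None,fx=k,fy=k,interpolation=cv2.INTER_CUBIC))
def wray(uv,pos,q):
    p=camera_params('wrist');K=p['mtx'];T=p['tool_from_camera']
    x=(uv[0]-K[0,2])/K[0,0];y=(uv[1]-K[1,2])/K[1,1];r=np.hypot(x,y)
    d=np.array([np.sin(r)*x/r,np.sin(r)*y/r,np.cos(r)]) if r>1e-9 else np.array([0,0,1.])
    Rq=R.from_quat(q).as_matrix()
    return Rq@T[:3,3]+pos, Rq@T[:3,:3]@d
def watz(uv,pos,q,z):
    o,d=wray(uv,pos,q); return o+d*(z-o[2])/d[2]
def wproj(X,pos,q):
    p=camera_params('wrist');K=p['mtx'];T=p['tool_from_camera'];Rq=R.from_quat(q).as_matrix()
    c=T[:3,:3].T@(Rq.T@(np.array(X)-pos)-T[:3,3])
    th=np.arctan2(np.hypot(c[0],c[1]),c[2]);f=np.arctan2(c[1],c[0])
    return K[0,2]+K[0,0]*th*np.cos(f),K[1,2]+K[1,1]*th*np.sin(f)
def shot(n,name):
    im=get_image(n); cv2.imwrite(f'pics/{name}.png',im); return im
E
python3 - <<'E'
from h import *
crop('pics/top0.png',90,110,290,260,4,'pics/top0c.png')
crop('pics/scene0.png',130,90,270,260,3.5,'pics/scene0c.png')
E
```

```text
(no output)
```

View pics/top0c.png

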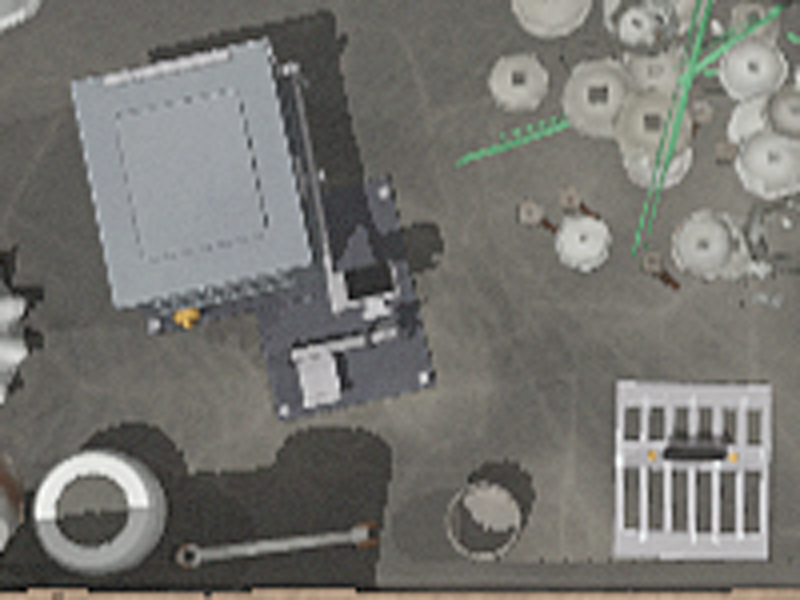

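View pics/scene0c.png

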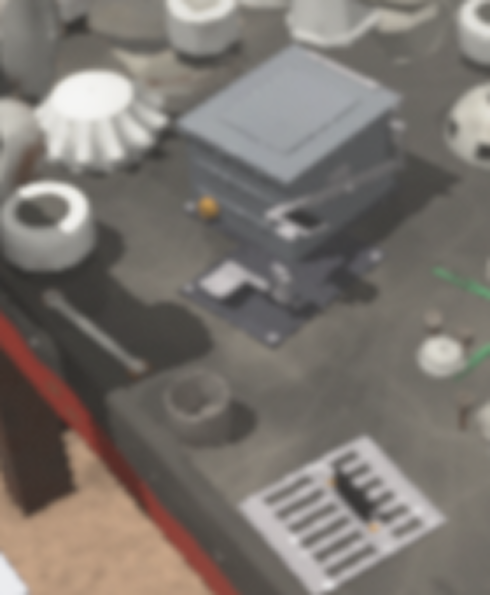

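Run:
```python
from h import *
c=lambda x,y:(90+x/4-.375,110+y/4-.375)
def show(n,uv,z): print(n,atz('top',c(*uv),z).round(1))
for n,uv,z in [('lidFL',(115,306),126),('lidFR',(313,265),126),('lidBR',(268,40),126),('lidBL',(72,82),126),('pad',(368,282),110),('tab',(319,376),26),
 ('baseFL',(281,411),5),('baseFR',(426,378),5),('baseBR',(384,188),5),
 ('pFL',(615,556),4),('pFR',(768,556),4),('pBR',(771,383),4),('pBL',(617,381),4),('gripL',(664,450),34),('gripR',(728,451),34),('yL',(652,456),10),('yR',(733,456),10),
 ('tin',(484,520),45),('spanL',(188,555),3),('spR',(365,535),3)]: show(n,uv,z)
s=lambda x,y:(130+x/3.5-.36,90+y/3.5-.36)
print(tri(s(303,217),c(368,282)),'pad');print(tri(s(230,280),c(319,376)),'tab')
print(tri(s(355,492),c(695,451)),'grip')
print(tri(s(290,182),c(313,265)),'lidFR')
```

```text
lidFL [541.5 194.8 126. ]
lidFR [573.8  40.9 126. ]
lidBR [755.7  80.6 126. ]
lidBL [721.4 235.2 126. ]
pad [ 5.627e+02 -2.000e-01  1.100e+02]
tab [496.8  50.4  26. ]
baseFL [469.6  85.    5. ]
baseFR [497.2 -36.2   5. ]
baseBR [660.3   1.7   5. ]
pFL [ 347.9 -195.2    4. ]
pFR [ 347.5 -322.8    4. ]
pBR [ 492.4 -327.1    4. ]
pBL [ 494.4 -197.1    4. ]
gripL [ 434.1 -235.8   34. ]
gripR [ 433.1 -288.6   34. ]
yL [ 430.7 -226.3   10. ]
yR [ 430.5 -294.    10. ]
tin [376.8 -89.   45. ]
spanL [349.9 159.7   3. ]
spR [366.   13.1   3. ]
(array([563.30922179,  -1.04821041, 112.09723641]), np.float64(2.193009867075883)) pad
(array([499.13210119,  49.4171444 ,  24.82355865]), np.float64(4.99902388041878)) tab
(array([ 433.86704693, -261.76884458,   24.07453633]), np.float64(0.061132976852738996)) grip
(array([575.82044918,  40.23290942, 124.30707717]), np.float64(4.08006957234527)) lidFR
```

```bash
cat >> h.py <<'E'
def goto(tgt,ang=None):
    s=read_state();Rq=R.from_quat(s['ee_rot']).as_matrix()
    d=Rq.T@(np.array(tgt,float)-s['position'])/1000
    a=np.degrees(np.arctan2(Rq[1,0],Rq[0,0]))
    y=0 if ang is None else -((ang-a+180)%360-180)
    print('t',s['clock'],'pos',s['position'].round(1),'xang',a.round(2),'F',s['contact_force'].round(1),'w',round(s['gripper_width'],1),'tilt',np.degrees(np.arccos(-Rq[2,2])).round(2))
    print('shift',d.round(4),'yaw',round(y,2))
E
python3 -c "
from h import *
goto([559,-10,200],-78)"
```

```text
t 0.15 pos [235.6 578.4 230.5] xang -22.17 F [ 0.3 -0.9 -0.6] w 85.4 tilt 0.1
shift [0.5215 0.4228 0.0313] yaw 55.83
```

Emit:
{"op": "send_rows", "data": {"translation": [[0.26, 0.21, 0], [0.26, 0.21, 0], [0.26, 0.21, 0], [0.26, 0.21, 0], [0.26, 0.21, 0], [0.26, 0.21, 0], [0.5215, 0.4228, 0.01], [0.5215, 0.4228, 0.01], [0.5215, 0.4228, 0.01], [0.5215, 0.4228, 0.01], [0.5215, 0.4228, 0.02], [0.5215, 0.4228, 0.03]], "yaw": [8, 16, 24, 32, 40, 48, 55.8, 55.8, 55.8, 55.8, 55.8, 55.8], "fingers": [255, 255, 255, 255, 255, 255, 255, 255, 255, 255, 255, 255]}}

```text
clock: 1.35
position: [525.1, 51.9, 213.7]
ee_rot: [0.777, -0.629, 0.001, 0.0]
contact_force: [0.3, 0.5, 0.7]
gripper_width: -0.2
```

```bash
python3 -c "
from h import *
goto([559,-10,200],-78)"
```

```text
t 1.35 pos [525.1  51.9 213.7] xang -77.96 F [0.3 0.5 0.7] w -0.2 tilt 0.08
shift [ 0.0676 -0.0203  0.0138] yaw 0.04
```

Emit:
{"op": "send_rows", "data": {"translation": [[0.034, -0.01, 0.007], [0.0676, -0.0203, 0.0138], [0.0676, -0.0203, 0.0138], [0.0676, -0.0203, 0.0138]], "yaw": [0, 0, 0, 0], "fingers": [255, 255, 255, 255]}}

```text
clock: 1.75
position: [558.8, -10.8, 199.3]
ee_rot: [0.777, -0.63, 0.0, 0.001]
contact_force: [-0.4, 0.6, 0.7]
gripper_width: 0.1
```

```bash
python3 -c "
from h import *
goto([559,-10,120],-78)
shot('wrist','w1')
s=read_state()
for p in [(563,-1,110),(497,50,26)]: print(wproj(p,s['position'],s['ee_rot']))
"
```

```text
t 1.75 pos [558.8 -10.8 199.3] xang -78.07 F [-0.4  0.6  0.7] w 0.1 tilt 0.08
shift [-0.0009 -0.0004  0.0793] yaw -0.07
(np.float64(251.25943596692264), np.float64(204.8515555292151))
(np.float64(299.1460547280189), np.float64(233.89324295464078))
```

View pics/w1.png

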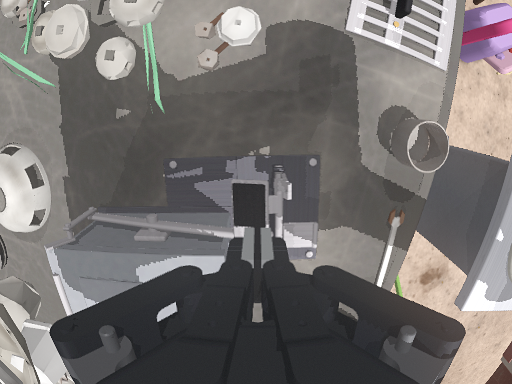

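```bash
python3 -c "
from h import *
goto([568,-9,116],-78);goto([568,-9,66],-78)
"
```

```text
t 1.8 pos [558.7 -10.1 199.7] xang -77.99 F [ 0.4 -0.1 -0.4] w -0.3 tilt 0.06
shift [ 0.0008 -0.0093  0.0838] yaw 0.01
t 1.8 pos [558.7 -10.1 199.7] xang -77.99 F [ 0.4 -0.1 -0.4] w -0.3 tilt 0.06
shift [ 0.0007 -0.0093  0.1338] yaw 0.01
```

Emit:
{"op": "send_rows", "data": {"translation": [[0, -0.0093, 0.04], [0, -0.0093, 0.08], [0, -0.0093, 0.092], [0, -0.0093, 0.1], [0, -0.0093, 0.108], [0, -0.0093, 0.116], [0, -0.0093, 0.124], [0, -0.0093, 0.13], [0, -0.0093, 0.133], [0, -0.0093, 0.133]], "yaw": [0, 0, 0, 0, 0, 0, 0, 0, 0, 0], "fingers": [255, 255, 255, 255, 255, 255, 255, 255, 255, 255]}}

```text
clock: 2.8
position: [565.8, -8.0, 68.7]
ee_rot: [0.778, -0.628, -0.001, 0.002]
contact_force: [-5.6, -1.2, 9.6]
gripper_width: 0.1
```

```bash
python3 -c "
from h import *
goto([568,-9,58],-78)
shot('scene','s1');crop('pics/s1.png',130,60,270,210,4,'pics/s1c.png')
"
```

```text
t 2.8 pos [565.8  -8.   68.7] xang -77.86 F [-5.6 -1.2  9.6] w 0.1 tilt 0.26
shift [ 0.0014 -0.002   0.0107] yaw 0.14
```

View pics/s1c.png

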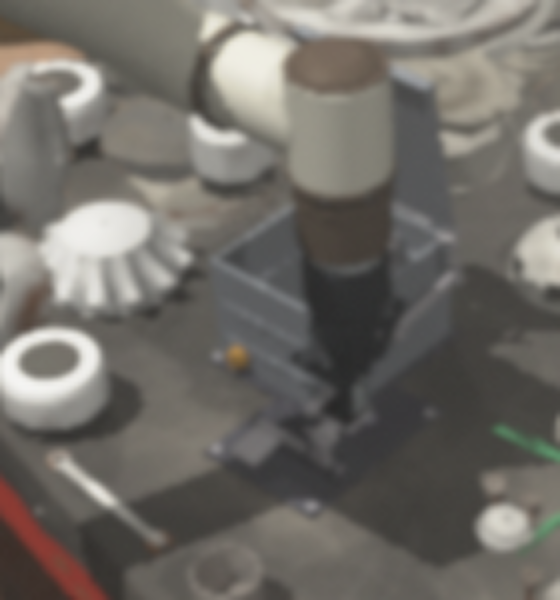

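Emit:
{"op": "send_rows", "data": {"translation": [[0.001, -0.001, 0.004], [0.001, -0.001, 0.008], [0.001, -0.001, 0.011], [0.001, -0.001, 0.011]], "yaw": [0, 0, 0, 0], "fingers": [255, 255, 255, 255]}}

```text
clock: 3.25
position: [566.7, -7.8, 59.0]
ee_rot: [0.778, -0.628, -0.0, 0.002]
contact_force: [-0.9, 0.4, 1.3]
gripper_width: 0.3
```

Emit:
{"op": "send_rows", "data": {"translation": [[0, 0, 0.002], [0, 0, 0.004], [0, 0, 0.004]], "yaw": [0, 0, 0], "fingers": [255, 255, 255]}}

```text
clock: 3.55
position: [567.1, -7.6, 57.5]
ee_rot: [0.779, -0.627, 0.0, 0.002]
contact_force: [-5.5, -0.9, 14.0]
gripper_width: -0.1
```

Emit:
{"op": "send_rows", "data": {"translation": [[0, 0, 0.003], [0, 0, 0.005], [0, 0, 0.005]], "yaw": [0, 0, 0], "fingers": [255, 255, 255]}}

```text
clock: 3.85
position: [567.4, -7.6, 56.8]
ee_rot: [0.78, -0.626, 0.001, 0.002]
contact_force: [-8.6, -0.2, 24.9]
gripper_width: 0.3
```

Emit:
{"op": "send_rows", "data": {"translation": [[0, 0, -0.005], [0, 0, -0.015], [0, 0, -0.03], [0, 0, -0.06], [0, 0, -0.1], [0, 0, -0.15], [0, 0, -0.17], [0, 0, -0.17]], "yaw": [0, 0, 0, 0, 0, 0, 0, 0], "fingers": [255, 255, 255, 255, 255, 255, 200, 100]}}

```text
clock: 4.65
position: [569.8, -6.1, 231.3]
ee_rot: [0.78, -0.626, 0.004, -0.002]
contact_force: [0.2, 0.2, -1.3]
gripper_width: 28.2
```

```bash
python3 -c "
from h import *
goto([568,-9,58],-78)
shot('scene','s2');crop('pics/s2.png',130,60,270,210,4,'pics/s2c.png')
shot('wrist','w2')
"
```

```text
t 4.65 pos [569.8  -6.1 231.3] xang -77.48 F [ 0.2  0.2 -1.3] w 28.2 tilt 0.53
shift [0.0016 0.0038 0.1733] yaw 0.52
```

View pics/s2c.png

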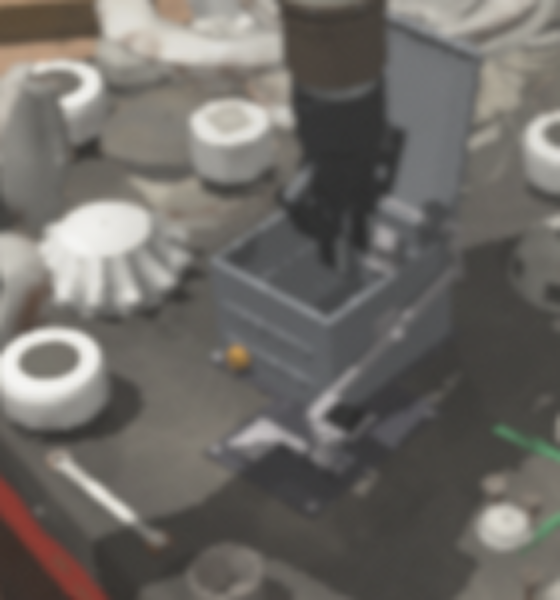

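View pics/w2.png

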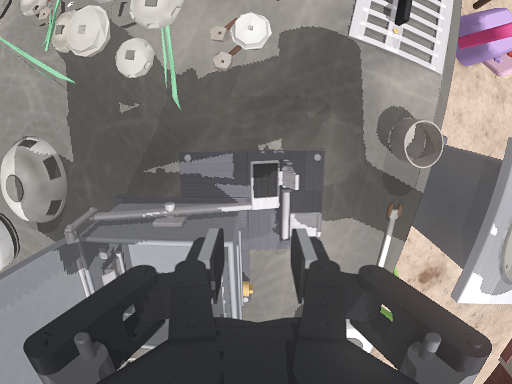

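```bash
python3 -c "
from h import *
goto([434,-262,150],179)
"
```

```text
t 4.75 pos [567.3  -6.4 226.7] xang -77.52 F [-0.5 -0.4  0.4] w 43.1 tilt 0.22
shift [0.2205 0.1853 0.0777] yaw 103.48
```

Emit:
{"op": "send_rows", "data": {"translation": [[0.03, 0.025, 0], [0.06, 0.05, 0.01], [0.09, 0.075, 0.02], [0.12, 0.1, 0.03], [0.15, 0.126, 0.04], [0.18, 0.15, 0.05], [0.21, 0.176, 0.06], [0.2205, 0.1853, 0.077], [0.2205, 0.1853, 0.077], [0.2205, 0.1853, 0.077], [0.2205, 0.1853, 0.077], [0.2205, 0.1853, 0.077]], "yaw": [8.5, 17, 25.5, 34, 42.5, 51, 59.5, 68, 76.5, 85, 93.5, 102], "fingers": [0, 0, 0, 0, 0, 0, 0, 0, 0, 0, 0, 0]}}

```text
clock: 5.95
position: [432.9, -261.7, 148.7]
ee_rot: [-0.001, 1.0, -0.001, -0.002]
contact_force: [0.4, 0.3, -1.4]
gripper_width: 85.3
```

```bash
python3 -c "
from h import *
goto([434,-262,150],179)
shot('scene','s3');crop('pics/s3.png',150,80,260,200,5,'pics/s3c.png')
shot('top','t3');crop('pics/t3.png',90,100,210,220,5,'pics/t3c.png')
shot('wrist','w3')
"
```

```text
t 5.95 pos [ 432.9 -261.7  148.7] xang -179.9 F [ 0.4  0.3 -1.4] w 85.3 tilt 0.28
shift [-0.0011 -0.0003 -0.0013] yaw 1.1
```

View pics/s3c.png

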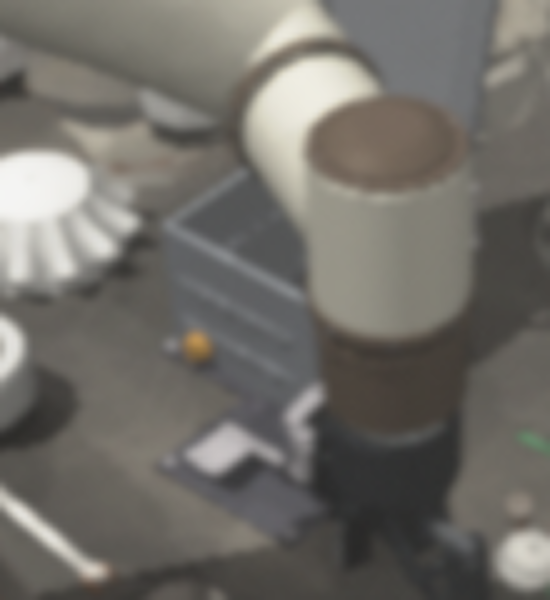

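View pics/t3c.png

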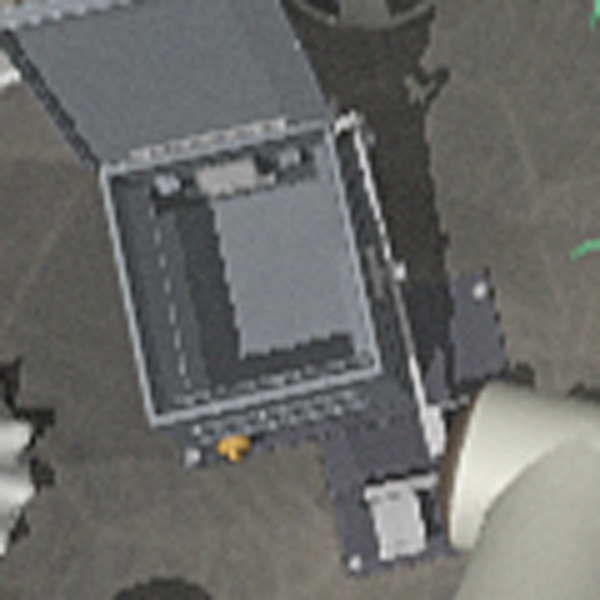

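View pics/w3.png

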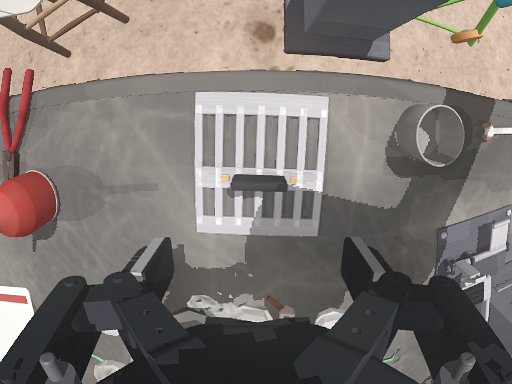

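```bash
python3 -c "
from h import *
crop('pics/t3.png',105,120,172,190,8.5,'pics/t3d.png')
s=read_state()
for uv in [(232,183),(287,183),(259,178),(259,187)]: print(watz(uv,s['position'],s['ee_rot'],34).round(1))
for uv in [(196,93),(328,98),(318,234),(196,231)]: print(watz(uv,s['position'],s['ee_rot'],4).round(1))
"
```

```text
[ 430.5 -284.5   34. ]
[ 429.9 -235.1   34. ]
[ 425.7 -260.3   34. ]
[ 434.  -260.2   34. ]
[ 348.4 -322.1    4. ]
[ 351.4 -194.1    4. ]
[ 493.  -196.1    4. ]
[ 491.2 -326.7    4. ]
```

View pics/t3d.png

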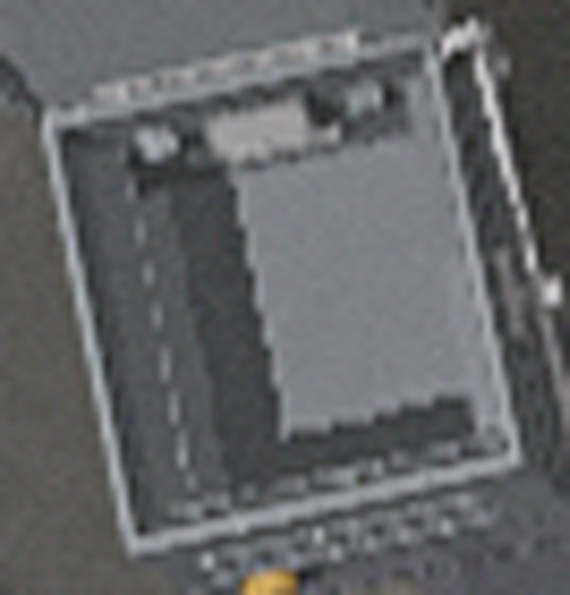

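```bash
python3 -c "
from h import *
c=lambda x,y:(105+(x+.5)/8.5-.5,120+(y+.5)/8.5-.5)
C={'FL':(135,545),'FR':(517,457),'BR':(437,45),'BL':(50,118)}
s2=lambda x,y:(130+(x+.5)/4-.5,60+(y+.5)/4-.5)
s3=lambda x,y:(150+(x+.5)/5-.5,80+(y+.5)/5-.5)
print('FL',tri(s3(172,223),c(132,550)),tri(s2(215,261),c(132,550)))
print('FR',tri(s2(326,322),c(519,461)))
for z in (108,113,118):
  W={k:atz('top',c(*v),z) for k,v in C.items()}
  print(z,{k:v.round(1) for k,v in W.items()},[np.linalg.norm(W[a]-W[b]).round(1) for a,b in (('FL','FR'),('FR','BR'),('BR','BL'),('BL','FL'))])
W={k:atz('top',c(*v),113) for k,v in C.items()}
for a,b in (('FL','BL'),('FR','BR')): d=W[b]-W[a];print(np.degrees(np.arctan2(d[1],d[0])))
for a,b in (('FR','FL'),('BR','BL')): d=W[b]-W[a];print(np.degrees(np.arctan2(-d[0],d[1])))
"
```

```text
FL (array([549.80572685, 188.76915332, 124.67384847]), np.float64(5.069427754714794)) (array([549.1928984 , 190.34149933, 121.05019759]), np.float64(2.4645858244541805))
FR (array([579.72879291,  48.9851989 , 124.22208504]), np.float64(2.1814187505363134))
108 {'FL': array([551.9, 193.3, 108. ]), 'FR': array([585.,  52., 108.]), 'BR': array([743.5,  85.7, 108. ]), 'BL': array([715.2, 231. , 108. ])} [np.float64(145.1), np.float64(162.1), np.float64(148.0), np.float64(167.6)]
113 {'FL': array([551.2, 192. , 113. ]), 'FR': array([584.1,  51.1, 113. ]), 'BR': array([742.2,  84.8, 113. ]), 'BL': array([713.9, 229.6, 113. ])} [np.float64(144.7), np.float64(161.6), np.float64(147.6), np.float64(167.0)]
118 {'FL': array([550.4, 190.7, 118. ]), 'FR': array([583.3,  50.3, 118. ]), 'BR': array([740.8,  83.8, 118. ]), 'BL': array([712.6, 228.1, 118. ])} [np.float64(144.2), np.float64(161.1), np.float64(147.1), np.float64(166.5)]
13.001759550173762
12.008170184363337
13.16130937524622
11.044592815931148
```

```bash
python3 -c "
from h import *
goto([635,137,240],-168)
"
```

```text
t 6.1 pos [ 433.2 -261.7  149.2] xang -179.36 F [-0.2 -0.2 -0.4] w 85.2 tilt 0.25
shift [-0.2059  0.3962 -0.0926] yaw -11.36
```

Emit:
{"op": "send_rows", "data": {"translation": [[-0.02, 0.03, -0.04], [-0.2059, 0.3962, -0.0926], [-0.2059, 0.3962, -0.0926], [-0.2059, 0.3962, -0.0926], [-0.2059, 0.3962, -0.0926], [-0.2059, 0.3962, -0.0926], [-0.2059, 0.3962, -0.0926], [-0.2059, 0.3962, -0.0926], [-0.2059, 0.3962, -0.0926], [-0.2059, 0.3962, -0.0926], [-0.2059, 0.3962, -0.0926], [-0.2059, 0.3962, -0.0926]], "yaw": [0, -2, -4, -6, -8, -10, -11.4, -11.4, -11.4, -11.4, -11.4, -11.4], "fingers": [0, 0, 0, 0, 0, 0, 0, 0, 0, 0, 0, 0]}}

```text
clock: 7.3
position: [634.2, 136.7, 238.8]
ee_rot: [-0.106, 0.994, -0.002, -0.003]
contact_force: [0.0, 0.1, 0.3]
gripper_width: 85.3
```

```bash
python3 -c "
from h import *
import json
goto([635,137,240],-168)
s=read_state();shot('wrist','w4');json.dump([list(s['position']),list(s['ee_rot'])],open('w4.json','w'))
crop('pics/w4.png',96,20,416,260,2.5,'pics/w4c.png')
"
```

```text
t 7.3 pos [634.2 136.7 238.8] xang -167.87 F [0.  0.1 0.3] w 85.3 tilt 0.4
shift [-0.0008  0.0002 -0.0012] yaw 0.13
```

View pics/w4c.png

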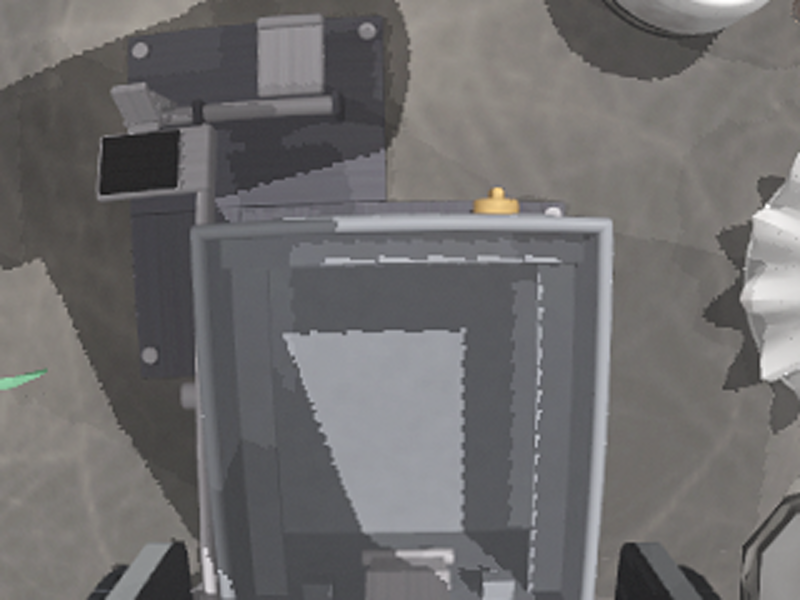

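```bash
cat > t.py <<'E'
from h import *
import json
p,q=[np.array(a) for a in json.load(open('w4.json'))]
c=lambda x,y:(96+(x+.5)/2.5-.5,20+(y+.5)/2.5-.5)
def w(uv,z): return watz(c(*uv),p,q,z)
for z in (118,121,124):
  for n,uv in {'FRo':(192,226),'FLo':(612,220),'FRi':(207,238),'FLi':(600,234),'Ri500':(218,500),'Li500':(590,500)}.items(): print(z,n,w(uv,z).round(1),end=' ')
  a,b=w((207,238),z),w((600,234),z);d=b-a;print(np.linalg.norm(d).round(1),np.degrees(np.arctan2(-d[0],d[1])).round(2))
print('flange',w((330,261),95).round(1),w((560,261),95).round(1))
print('tab',w((291,58),26).round(1),'padcaught',w((139,162),58).round(1))
print('nose',w((365,553),112).round(1),w((452,551),112).round(1))
E
python3 t.py
```

```text
118 FRo [582.  47. 118.] 118 FLo [548.2 194.3 118. ] 118 FRi [585.4  53.4 118. ] 118 FLi [554.3 191.2 118. ] 118 Ri500 [683.3  73.1 118. ] 118 Li500 [652.8 214.2 118. ] 141.2 12.73
121 FRo [581.9  47.8 121. ] 121 FLo [548.4 193.5 121. ] 121 FRi [585.2  54.2 121. ] 121 FLi [554.4 190.4 121. ] 121 Ri500 [682.   73.7 121. ] 121 Li500 [651.8 213.1 121. ] 139.6 12.73
124 FRo [581.7  48.7 124. ] 124 FLo [548.6 192.7 124. ] 124 FRi [585.  55. 124.] 124 FLi [554.6 189.6 124. ] 124 Ri500 [680.7  74.2 124. ] 124 Li500 [650.9 212.1 124. ] 138.0 12.73
flange [586.8  97.   95. ] [567.3 183.9  95. ]
tab [497.4  51.8  26. ] padcaught [560.2  -0.9  58. ]
nose [695.2 133.6 112. ] [687.  167.4 112. ]
```

```bash
python3 -c "
from h import *
c=lambda x,y:(105+(x+.5)/8.5-.5,120+(y+.5)/8.5-.5)
h=np.array([653.5,139.5]);a=np.radians(12.3);ex=np.array([np.cos(a),np.sin(a)]);ey=np.array([-ex[1],ex[0]])
for n,uv in {'L':(208,120),'Lf':(215,158),'Rf':(308,148),'Rb':(300,100)}.items():
  for z in (95,110):
    d=atz('top',c(*uv),z)[:2]-h;print(n,z,(d@ex).round(1),(d@ey).round(1))
"
python3 -c "
import cv2
cv2.imwrite('pics/w4d.png',cv2.resize(cv2.imread('pics/w4.png')[200:320,180:340],None,fx=5,fy=5,interpolation=cv2.INTER_CUBIC))"
```

```text
L 95 70.2 20.7
L 110 65.7 17.8
Lf 95 55.0 20.8
Lf 110 50.6 17.9
Rf 95 51.3 -14.5
Rf 110 47.0 -17.0
Rb 95 70.5 -15.0
Rb 110 65.9 -17.5
```

View pics/w4d.png

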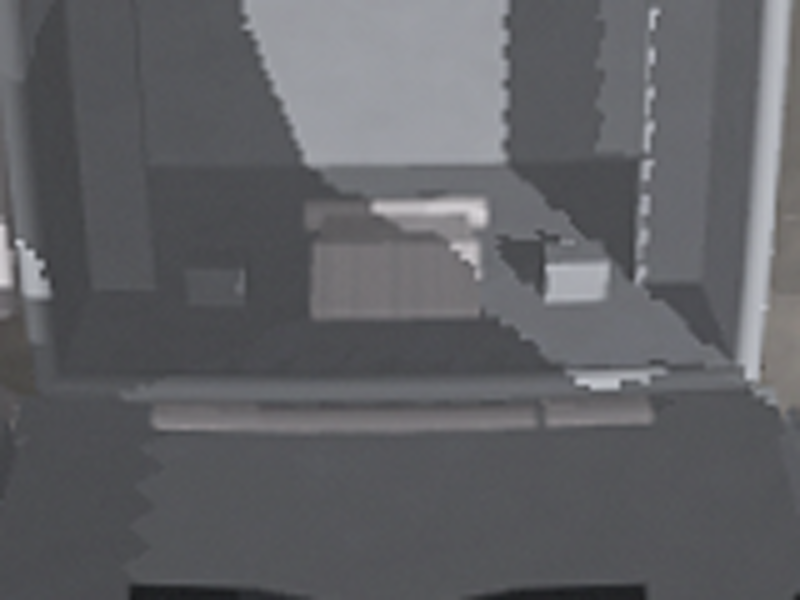

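```bash
python3 -c "
from h import *
goto([432.5,-261,110],179)
"
```

```text
t 7.35 pos [634.2 136.  239.2] xang -167.94 F [-0.6 -0.7  0.3] w 85.3 tilt 0.37
shift [ 0.2794 -0.3458  0.1317] yaw 13.06
```

Emit:
{"op": "send_rows", "data": {"translation": [[0.2794, -0.3458, 0], [0.2794, -0.3458, 0.0], [0.2794, -0.3458, 0.0], [0.2794, -0.3458, 0.02], [0.2794, -0.3458, 0.04], [0.2794, -0.3458, 0.06], [0.2794, -0.3458, 0.08], [0.2794, -0.3458, 0.1], [0.2794, -0.3458, 0.12], [0.2794, -0.3458, 0.1317], [0.2794, -0.3458, 0.1317], [0.2794, -0.3458, 0.1317]], "yaw": [2, 4, 6, 8, 10, 12, 13, 13, 13, 13, 13, 13], "fingers": [0, 0, 0, 0, 0, 0, 0, 0, 0, 0, 0, 0]}}

```text
clock: 8.55
position: [431.4, -262.1, 110.3]
ee_rot: [0.009, 1.0, -0.002, -0.003]
contact_force: [-0.1, -1.0, 0.0]
gripper_width: 85.2
```

```bash
python3 -c "
from h import *
goto([432.5,-261,12],179)
s=read_state();shot('wrist','w5')
crop('pics/w5.png',136,60,376,240,3,'pics/w5c.png')
print(wproj((432.5,-261,34),s['position'],s['ee_rot']))
"
```

```text
t 8.55 pos [ 431.4 -262.1  110.3] xang 178.96 F [-0.1 -1.   0. ] w 85.2 tilt 0.41
shift [-0.0017  0.0015  0.0982] yaw -0.04
(np.float64(258.71771736301963), np.float64(200.49362535341174))
```

View pics/w5c.png

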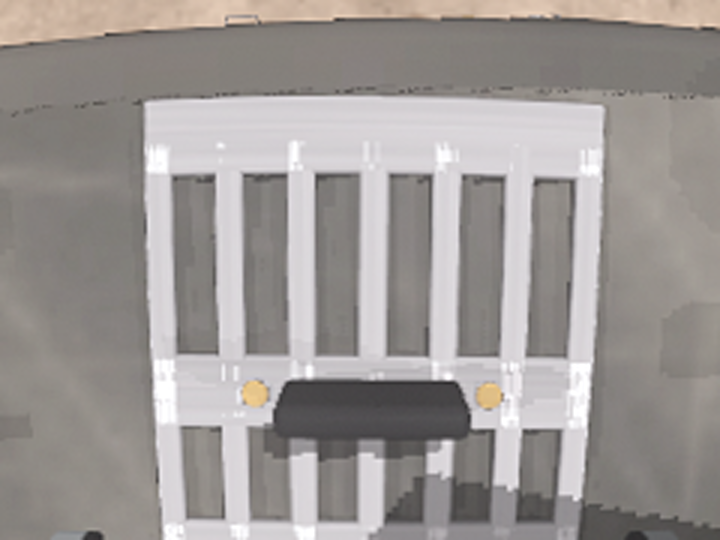

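Emit:
{"op": "send_rows", "data": {"translation": [[-0.0017, 0.001, 0.045], [-0.0017, 0.001, 0.085], [-0.0017, 0.001, 0.1], [-0.0017, 0.001, 0.1], [-0.0017, 0.001, 0.1], [-0.0017, 0.001, 0.1], [-0.0017, 0.001, 0.1], [-0.0017, 0.001, 0.1]], "yaw": [0, 0, 0, 0, 0, 0, 0, 0], "fingers": [0, 0, 0, 0, 255, 255, 255, 255]}}

```text
clock: 9.4
position: [435.9, -261.4, 13.5]
ee_rot: [0.008, 1.0, -0.003, 0.001]
contact_force: [0.1, 2.0, 6.5]
gripper_width: 50.7
```

Emit:
{"op": "send_rows", "data": {"translation": [[0, 0, 0], [0, 0, -0.02], [0, 0, -0.05], [0, 0, -0.08], [0, 0, -0.12], [0, 0, -0.16], [0, 0, -0.16]], "yaw": [0, 0, 0, 0, 0, 0, 0], "fingers": [255, 255, 255, 255, 255, 255, 255]}}

```text
clock: 10.1
position: [439.2, -261.7, 180.0]
ee_rot: [0.007, 1.0, -0.005, 0.007]
contact_force: [0.7, -0.6, -3.2]
gripper_width: 50.2
```

```bash
python3 -c "
from h import *
goto([432.5,-261,170],179);print(read_state()['wrist_torque'])
shot('wrist','w6');shot('scene','s6');crop('pics/s6.png',170,150,300,260,5,'pics/s6c.png')
"
```

```text
t 10.1 pos [ 439.2 -261.7  180. ] xang 179.16 F [ 0.7 -0.6 -3.2] w 50.2 tilt 1.02
shift [0.0068 0.0007 0.0099] yaw 0.16
[-0.01378563 -0.17940507 -0.03526674]
```

View pics/w6.png

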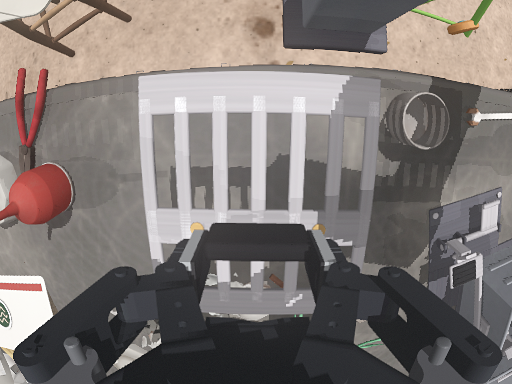

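View pics/s6c.png

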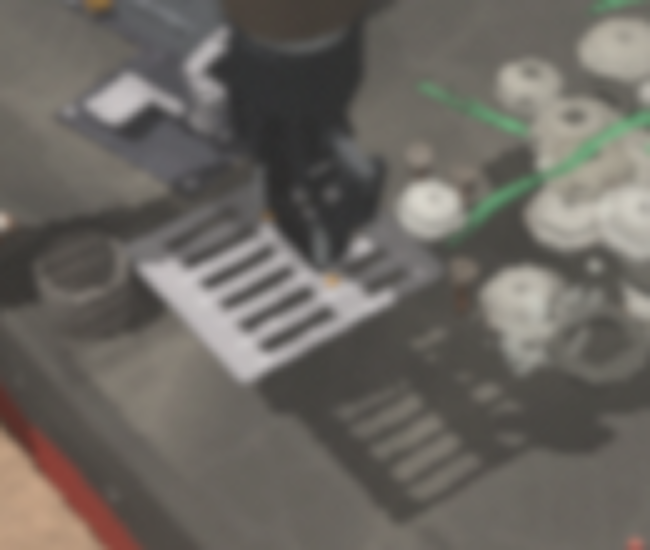

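```bash
cat >> h.py <<'E'
def plate_pts(pos,q,phi,dx,dz,dy=0,h=12.):
    # tool-frame: plate point (px (toward back), py, pz up) ; tool x = plate front dir (-px); grip pivot at underside+ (h+19)
    # pivot in tool at z=-19 ; phi>0 lip low (deg)
    c,s=np.cos(np.radians(phi)),np.sin(np.radians(phi));Rq=R.from_quat(q).as_matrix()
    out=[]
    for px,py,pz in [(-85,-65,4),(-85,65,4),(61,-65,4),(61,65,4),(-85,-65,0),(-85,65,0)]:
        X=px+dx;Z=pz-(h+19)+dz
        x=X*c+Z*-s*-1*0 + 0
        # rotate about y so that front (-x) goes down: x'=c*X - s*Z ; z'= s*X + c*Z
        x=c*X-s*Z; z=s*X+c*Z
        t=np.array([-x,py+dy,-19-z]); out.append(pos+Rq@t)
    return np.array(out)
E
python3 -c "
from h import *
s=read_state();p,q=s['position'],s['ee_rot']
for phi in (-5,0,5,10,15,20):
  P_=plate_pts(p,q,phi,0,0); print(phi,[np.round(wproj(x,p,q),0) for x in P_[:4]], [proj('scene',x).round(0)[0] for x in P_[:4]])
"
```

```text
-5 [array([128.,  77.]), array([386.,  77.]), array([161., 307.]), array([353., 308.])] [array([219., 224.]), array([194., 198.]), array([259., 205.]), array([233., 180.])]
0 [array([134.,  82.]), array([380.,  82.]), array([160., 315.]), array([354., 315.])] [array([219., 226.]), array([195., 199.]), array([260., 203.]), array([234., 179.])]
5 [array([139.,  88.]), array([375.,  88.]), array([158., 322.]), array([356., 323.])] [array([220., 227.]), array([196., 201.]), array([260., 201.]), array([234., 177.])]
10 [array([143.,  94.]), array([370.,  94.]), array([156., 330.]), array([357., 330.])] [array([221., 228.]), array([197., 202.]), array([261., 200.]), array([235., 176.])]
15 [array([148., 101.]), array([366., 101.]), array([154., 337.]), array([359., 337.])] [array([222., 229.]), array([198., 203.]), array([261., 198.]), array([235., 174.])]
20 [array([151., 108.]), array([362., 108.]), array([152., 343.]), array([362., 344.])] [array([224., 229.]), array([199., 203.]), array([261., 197.]), array([235., 173.])]
```

```bash
python3 -c "
from h import *
crop('pics/w6.png',120,50,400,110,2.8,'pics/a.png');crop('pics/w6.png',120,210,400,330,2.8,'pics/b.png')
import cv2,numpy as np
cv2.imwrite('pics/w6c.png',np.vstack([cv2.imread('pics/a.png'),cv2.imread('pics/b.png')]))"
```

```text
(no output)
```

View pics/w6c.png

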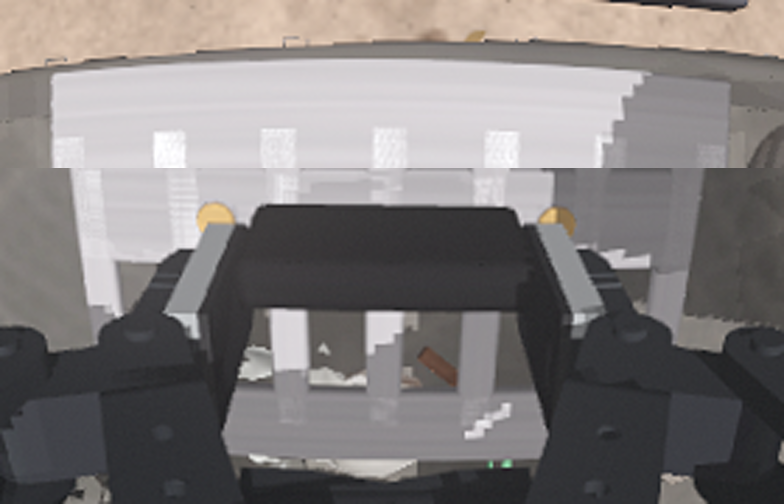

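```bash
cat >> h.py <<'E'
def plate_fit(obs,pos,q,x0=(0,0,0,0,12),fixh=None):
    """obs: list of (px,py,pz,u,v); params phi,dx,dy,yaw,h -> pose of plate_grip(25 above) wrt tool"""
    from scipy.optimize import least_squares
    Rq=R.from_quat(q).as_matrix()
    def world(prm,pt):
        phi,dx,dy,yaw,h=prm
        c,s=np.cos(np.radians(phi)),np.sin(np.radians(phi))
        X=pt[0]+dx;Z=pt[2]-(h+19)
        x=c*X-s*Z;z=s*X+c*Z;y=pt[1]+dy
        a=np.radians(yaw);x,y=x*np.cos(a)-y*np.sin(a),x*np.sin(a)+y*np.cos(a)
        return pos+Rq@np.array([-x,y,-19-z])
    def f(prm):
        r=[]
        for o in obs: r+=list(np.array(wproj(world(prm,o[:3]),pos,q))-o[3:])
        r.append((prm[4]-12)/3.)
        return [x for x in r if np.isfinite(x)]
    sol=least_squares(f,x0);return sol.x,np.array(f(sol.x)),world
E
python3 -c "
from h import *
s=read_state();p,q=s['position'],s['ee_rot']
obs=[(-85,-65,4,138.9,75.7),(-85,65,4,380.4,79.3),(-85,2,4,262.9,71),(61,0,4,257,313.6)]
x,r,_=plate_fit(obs,p,q);print(x.round(2),r.round(1))
"
```

```text
[ 0.35 -2.98  0.57 -0.61 14.92] [-0.4  0.2 -0.2 -0.3  0.8 -0.  -0.3  0.2  1. ]
```

```bash
python3 -c "
from h import *
goto([516.7,109.7,170],-167.1)
"
```

```text
t 10.2 pos [ 435.6 -260.1  174.4] xang 179.06 F [ 0.2  0.4 -2.5] w 50.3 tilt 0.38
shift [-0.075   0.3711  0.0027] yaw -13.84
```

Emit:
{"op": "send_rows", "data": {"translation": [[-0.008, 0.037, 0], [-0.015, 0.074, 0], [-0.022, 0.111, 0], [-0.03, 0.148, 0], [-0.038, 0.186, 0], [-0.045, 0.223, 0], [-0.052, 0.26, 0], [-0.06, 0.297, 0], [-0.068, 0.334, 0], [-0.075, 0.371, 0.0025], [-0.075, 0.371, 0.0025], [-0.075, 0.371, 0.0025]], "yaw": [-1.4, -2.8, -4.2, -5.6, -7, -8.4, -9.8, -11.2, -12.6, -13.8, -13.8, -13.8], "fingers": [255, 255, 255, 255, 255, 255, 255, 255, 255, 255, 255, 255]}}

```text
clock: 11.4
position: [515.2, 109.8, 167.9]
ee_rot: [-0.113, 0.994, -0.004, -0.001]
contact_force: [0.8, 0.3, -3.1]
gripper_width: 50.3
```

```bash
python3 -c "
from h import *
goto([516.7,109.7,136],-167.1)
shot('scene','s7');crop('pics/s7.png',130,50,290,200,4,'pics/s7c.png')
"
```

```text
t 11.4 pos [515.2 109.8 167.9] xang -167.08 F [ 0.8  0.3 -3.1] w 50.3 tilt 0.43
shift [-0.0016 -0.0002  0.0319] yaw 0.02
```

View pics/s7c.png

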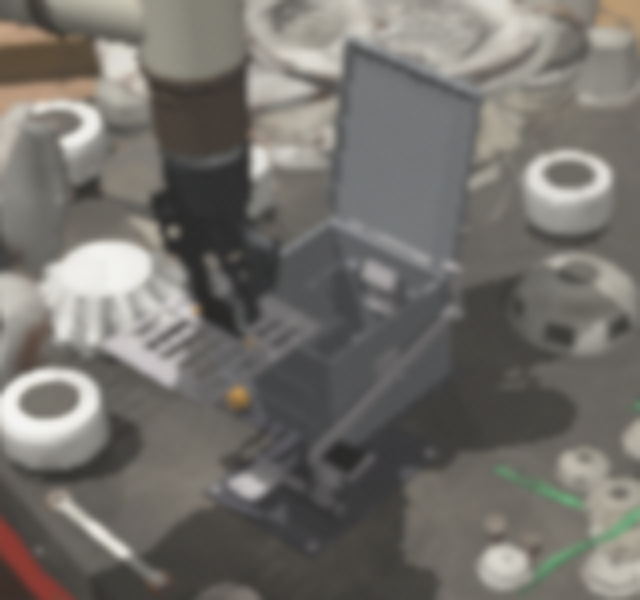

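Emit:
{"op": "send_rows", "data": {"translation": [[-0.0016, 0, 0.015], [-0.0016, 0, 0.028], [-0.0016, 0, 0.036], [-0.0016, 0, 0.042], [-0.0016, 0, 0.042]], "yaw": [0, 0, 0, 0, 0], "fingers": [255, 255, 255, 255, 255]}}

```text
clock: 11.95
position: [515.2, 107.2, 126.4]
ee_rot: [-0.112, 0.994, -0.005, -0.003]
contact_force: [-5.5, -1.4, 4.7]
gripper_width: 49.8
```

Emit:
{"op": "send_rows", "data": {"translation": [[0, 0, 0.005], [0, 0, 0.01], [0, 0, 0.014], [0, 0, 0.014]], "yaw": [0, 0, 0, 0], "fingers": [255, 255, 255, 255]}}

```text
clock: 12.35
position: [512.9, 105.7, 112.7]
ee_rot: [-0.111, 0.994, -0.005, -0.005]
contact_force: [-8.2, 0.8, 6.0]
gripper_width: 50.2
```

```bash
python3 -c "
from h import *
goto([516.7,109.7,112],-167.1)
shot('scene','s8');crop('pics/s8.png',130,50,290,200,4,'pics/s8c.png')
shot('wrist','w8')
"
```

```text
t 12.35 pos [512.9 105.7 112.7] xang -167.28 F [-8.2  0.8  6. ] w 50.2 tilt 0.79
shift [-0.0046  0.0031  0.0006] yaw -0.18
```

View pics/s8c.png

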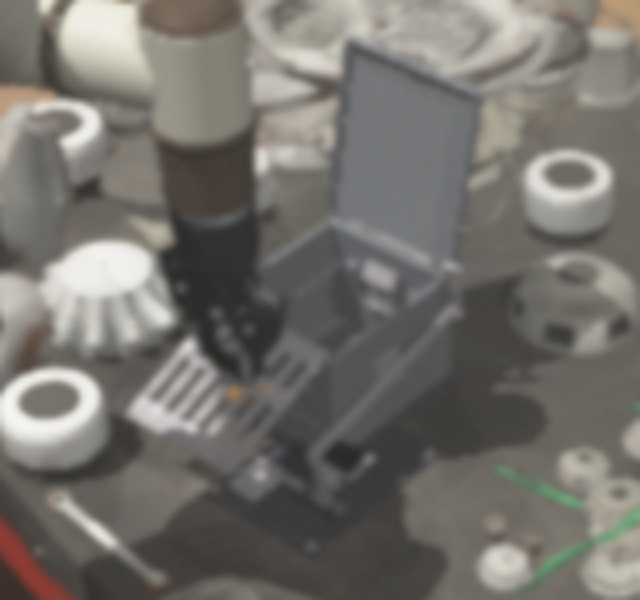

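View pics/w8.png

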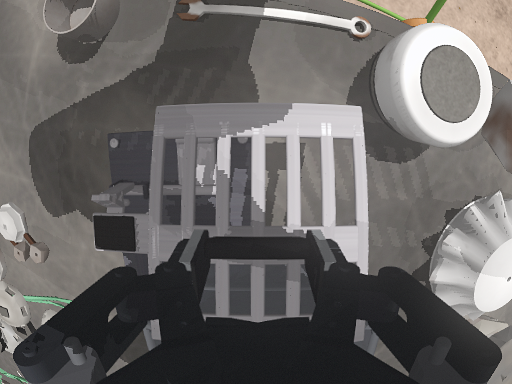

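Emit:
{"op": "send_rows", "data": {"translation": [[0, 0, -0.03], [0, 0, -0.06], [0, 0, -0.085], [0, 0, -0.085], [0, 0, -0.085]], "yaw": [0, 0, 0, 0, 0], "fingers": [255, 255, 255, 255, 255]}}

```text
clock: 12.95
position: [513.1, 106.1, 197.5]
ee_rot: [-0.11, 0.994, -0.005, -0.005]
contact_force: [-1.1, -0.5, -4.3]
gripper_width: 50.3
```

```bash
python3 -c "
from h import *
goto([516.7,109.7,195],-167.1)
shot('wrist','w9')
import cv2,numpy as np
crop('pics/w9.png',120,80,400,130,2.8,'pics/a.png');crop('pics/w9.png',120,210,400,360,2.8,'pics/b.png')
cv2.imwrite('pics/w9c.png',np.vstack([cv2.imread('pics/a.png'),cv2.imread('pics/b.png')]))"
```

```text
t 12.95 pos [513.1 106.1 197.5] xang -167.35 F [-1.1 -0.5 -4.3] w 50.3 tilt 0.76
shift [-0.0044  0.0027  0.0024] yaw -0.25
```

View pics/w9c.png

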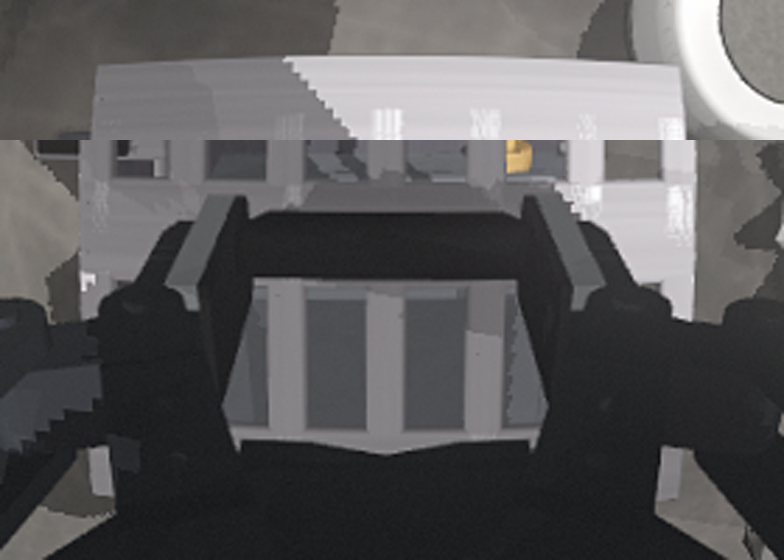

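```bash
sed -i 's#(prm\[4\]-12)/3.#(prm[4]-H0)/1.#; s#def plate_fit(#H0=15.\ndef plate_fit(#' h.py; python3 -c "
from h import *
s=read_state();p,q=s['position'],s['ee_rot'];print(p)
obs=[(-85,-65,4,155,103.9),(-85,65,4,363.2,104.3),(-85,1,4,259.3,100)]
x,r,w=plate_fit(obs,p,q);print(x.round(2),r.round(1))
h=np.array([653.5,139.5,107.5]);a=np.radians(12.3);ex=np.array([np.cos(a),np.sin(a),0]);ey=np.array([-ex[1],ex[0],0]);ez=np.array([0,0,1])
M=np.stack([ex,ey,ez])
for n,pt in {'lipB':(-85,0,0),'lipT':(-85,0,4),'backB':(61,0,0),'lipL':(-85,65,0),'lipR':(-85,-65,0)}.items(): print(n,(M@(w(x,pt)-p)).round(1), (M@(w(x,pt)-h)).round(1))
"
```

```text
[512.53797487 105.89029261 196.51303905]
[19.06 -2.9   0.75 -0.03 15.  ] [-0.6 -0.1 -0.6 -0.2  1.   0.3  0. ]
lipB [-72.5  -0.  -40.9] [-217.4   -2.8   48.1]
lipT [-73.8   0.  -37.1] [-218.7   -2.8   51.9]
backB [66.1  1.2  5. ] [-78.8  -1.6  94. ]
lipL [-72.9  65.  -41.5] [-217.8   62.2   47.5]
lipR [-72.1 -65.  -40.3] [-217.   -67.8   48.7]
```

```bash
python3 -c "
from h import *
goto([657,139.7,185],-167.7)
"
```

```text
t 13.0 pos [512.5 105.9 196.5] xang -167.35 F [-0.3 -0.  -3.1] w 50.7 tilt 0.9
shift [-0.1485  0.0014  0.0096] yaw 0.35
```

Emit:
{"op": "send_rows", "data": {"translation": [[-0.03, 0, 0], [-0.065, 0, 0], [-0.1, 0.001, 0], [-0.135, 0.0014, 0], [-0.1485, 0.0014, 0.005], [-0.1485, 0.0014, 0.0096], [-0.1485, 0.0014, 0.0096], [-0.1485, 0.0014, 0.0096]], "yaw": [0, 0, 0.3, 0.3, 0.3, 0.3, 0.3, 0.3], "fingers": [255, 255, 255, 255, 255, 255, 255, 255]}}

```text
clock: 13.8
position: [655.8, 139.2, 183.9]
ee_rot: [-0.108, 0.994, -0.005, -0.007]
contact_force: [-0.6, -0.1, -2.7]
gripper_width: 50.5
```

```bash
python3 -c "
from h import *
goto([657,139.7,140],-167.7)
shot('wrist','w10');shot('scene','s10');crop('pics/s10.png',130,30,290,180,4,'pics/s10c.png')
s=read_state();
import json;json.dump([list(s['position']),list(s['ee_rot'])],open('w10.json','w'))
"
```

```text
t 13.8 pos [655.8 139.2 183.9] xang -167.65 F [-0.6 -0.1 -2.7] w 50.5 tilt 1.05
shift [-0.002   0.0006  0.0438] yaw 0.05
```

View pics/s10c.png

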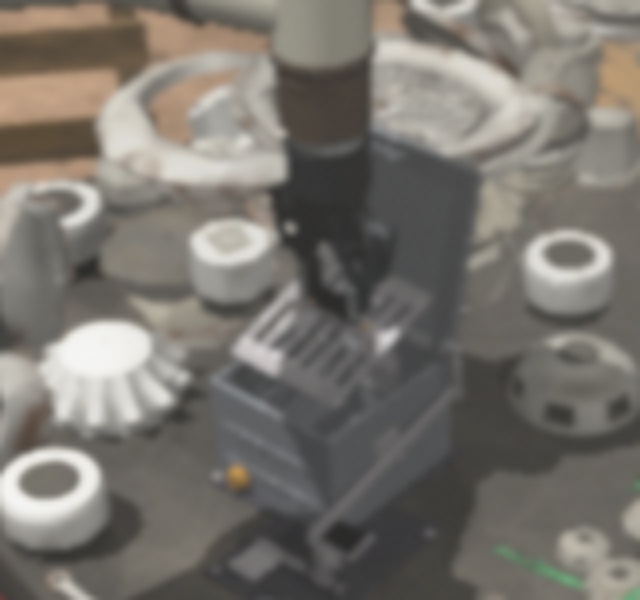

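View pics/w10.png

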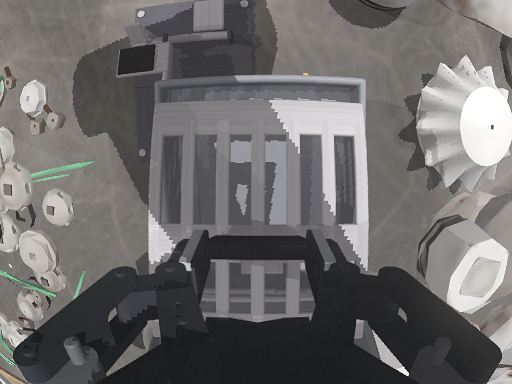

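Emit:
{"op": "send_rows", "data": {"translation": [[-0.001, 0, 0.015], [-0.001, 0, 0.03], [-0.001, 0, 0.044], [-0.001, 0, 0.044]], "yaw": [0, 0, 0, 0], "fingers": [255, 255, 255, 255]}}

```text
clock: 14.3
position: [655.1, 138.7, 139.2]
ee_rot: [-0.108, 0.994, -0.006, -0.008]
contact_force: [-0.5, -0.1, -3.3]
gripper_width: 50.1
```

```bash
python3 -c "
from h import *
goto([657,139.7,126.5],-167.7)
shot('wrist','w11');crop('pics/w11.png',130,70,390,130,3,'pics/w11c.png')
"
```

```text
t 14.3 pos [655.1 138.7 139.2] xang -167.65 F [-0.5 -0.1 -3.3] w 50.1 tilt 1.13
shift [-0.0023  0.0007  0.0126] yaw 0.05
```

View pics/w11c.png

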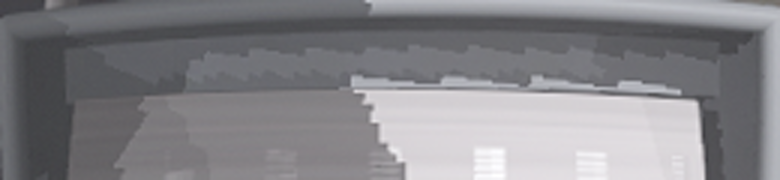

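Emit:
{"op": "send_rows", "data": {"translation": [[-0.002, 0.001, 0.004], [-0.002, 0.001, 0.008], [-0.002, 0.001, 0.012], [-0.002, 0.001, 0.012]], "yaw": [0, 0, 0, 0], "fingers": [255, 255, 255, 255]}}

```text
clock: 14.75
position: [657.3, 140.0, 127.8]
ee_rot: [-0.108, 0.994, -0.006, -0.008]
contact_force: [-0.5, -1.0, -2.5]
gripper_width: 50.2
```

```bash
python3 -c "
from h import *
goto([657,139.7,126.5],-167.7)
shot('wrist','w12');crop('pics/w12.png',130,70,390,130,3,'pics/w12c.png')
"
```

```text
t 14.75 pos [657.3 140.  127.8] xang -167.64 F [-0.5 -1.  -2.5] w 50.2 tilt 1.08
shift [ 0.0003 -0.0003  0.0014] yaw 0.06
```

View pics/w12c.png

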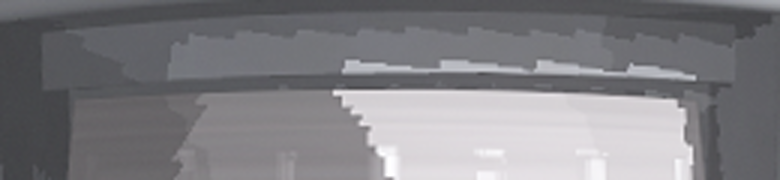

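Emit:
{"op": "send_rows", "data": {"translation": [[0, 0, 0.002], [0, 0, 0.004], [0, 0, 0.004]], "yaw": [0, 0, 0], "fingers": [255, 255, 255]}}

```text
clock: 15.1
position: [657.2, 140.0, 123.9]
ee_rot: [-0.108, 0.994, -0.006, -0.008]
contact_force: [-0.4, -0.1, -2.3]
gripper_width: 50.0
```

```bash
python3 -c "
from h import *
goto([657,139.7,124],-167.7)
shot('wrist','w13');crop('pics/w13.png',130,70,390,130,3,'pics/w13c.png')
"
```

```text
t 15.1 pos [657.2 140.  123.9] xang -167.64 F [-0.4 -0.1 -2.3] w 50.0 tilt 1.08
shift [ 0.0003 -0.0002 -0.0001] yaw 0.06
```

View pics/w13c.png

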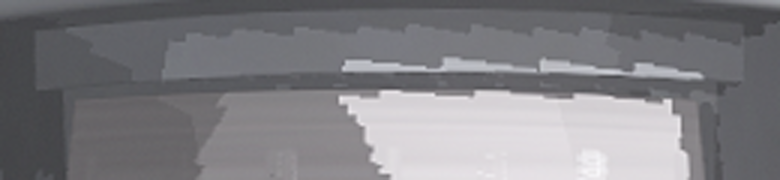

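Emit:
{"op": "send_rows", "data": {"translation": [[0.003, 0, 0], [0.006, 0, 0], [0.009, 0, 0], [0.011, 0, 0], [0.011, 0, 0]], "yaw": [0, 0, 0, 0, 0], "fingers": [255, 255, 255, 255, 255]}}

```text
clock: 15.65
position: [646.3, 137.6, 124.4]
ee_rot: [-0.108, 0.994, -0.006, -0.007]
contact_force: [0.2, 0.3, -2.8]
gripper_width: 50.2
```

```bash
python3 -c "
from h import *
goto([657,139.7,124],-167.7)
shot('wrist','w14');crop('pics/w14.png',130,70,390,130,3,'pics/w14c.png')
"
```

```text
t 15.65 pos [646.3 137.6 124.4] xang -167.63 F [ 0.2  0.3 -2.8] w 50.2 tilt 1.07
shift [-0.0109 -0.0002  0.0002] yaw 0.07
```

View pics/w14c.png

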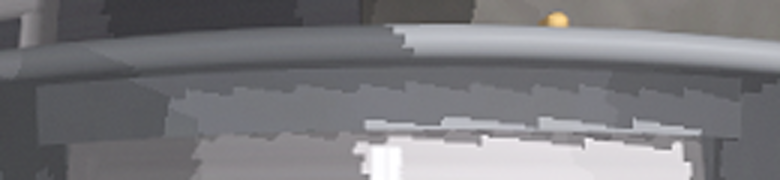

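Emit:
{"op": "send_rows", "data": {"translation": [[0.001, 0, 0.003], [-0.001, 0, 0.006], [-0.003, 0, 0.009], [-0.004, 0, 0.012], [-0.006, 0, 0.015], [-0.006, 0, 0.015]], "yaw": [0, 0, 0, 0, 0, 0], "fingers": [255, 255, 255, 255, 255, 255]}}

```text
clock: 16.3
position: [653.6, 139.1, 109.8]
ee_rot: [-0.108, 0.994, -0.005, -0.006]
contact_force: [2.3, 1.0, 4.0]
gripper_width: 50.4
```

```bash
python3 -c "
from h import *
goto([657,139.7,124],-167.7)
shot('wrist','w15');shot('scene','s15');crop('pics/s15.png',150,40,260,150,5,'pics/s15c.png')
"
```

```text
t 16.3 pos [653.6 139.1 109.8] xang -167.62 F [2.3 1.  4. ] w 50.4 tilt 0.91
shift [-0.0032 -0.0003 -0.0143] yaw 0.08
```

View pics/w15.png

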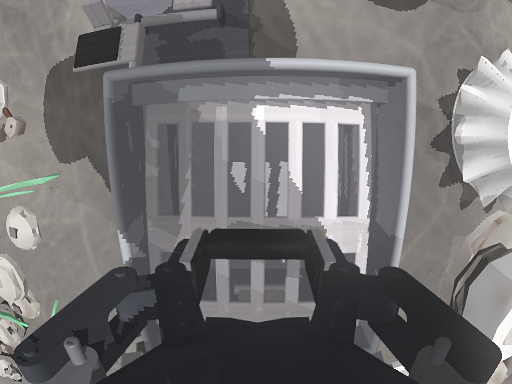

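View pics/s15c.png

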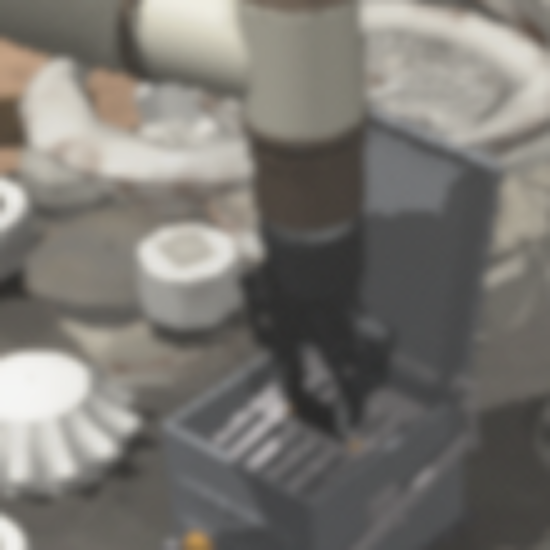

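Emit:
{"op": "send_rows", "data": {"translation": [[0, 0, 0], [0, 0, 0], [0, 0, 0], [0, 0, -0.005], [0, 0, -0.03], [0, 0, -0.06], [0, 0, -0.08], [0, 0, -0.08]], "yaw": [0, 0, 0, 0, 0, 0, 0, 0], "fingers": [60, 0, 0, 0, 0, 0, 0, 0]}}

```text
clock: 17.2
position: [656.1, 140.6, 194.4]
ee_rot: [-0.108, 0.994, -0.005, -0.002]
contact_force: [0.9, -1.0, -0.7]
gripper_width: 85.2
```

```bash
python3 -c "
from h import *
goto([653.5+34*.977,139.5+34*.213,150],-167.7)
shot('wrist','w16')
"
```

```text
t 17.2 pos [656.1 140.6 194.4] xang -167.58 F [ 0.9 -1.  -0.7] w 85.2 tilt 0.58
shift [-0.0314 -0.0002  0.0442] yaw 0.12
```

View pics/w16.png

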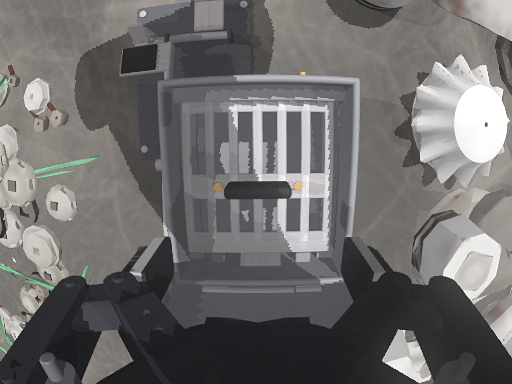

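```bash
python3 -c "
from h import *
crop('pics/w16.png',155,65,365,295,2.6,'pics/w16c.png')
"
```

```text
(no output)
```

View pics/w16c.png

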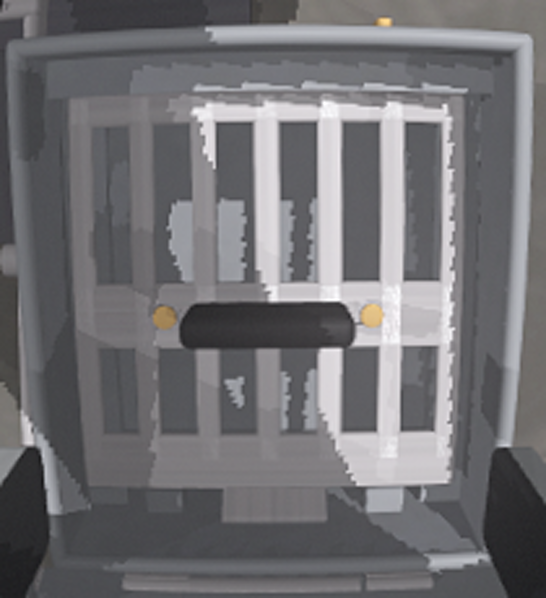

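```bash
python3 -c "
from h import *
goto([653.5+36*.977,139.5+36*.213,130],-167.7)
"
```

```text
t 17.25 pos [654.9 140.3 192. ] xang -167.61 F [1.  0.3 0.7] w 85.8 tilt 0.71
shift [-0.035  -0.      0.0617] yaw 0.09
```

Emit:
{"op": "send_rows", "data": {"translation": [[0, 0, 0], [0, 0, 0], [-0.015, 0, 0], [-0.035, 0, 0], [-0.035, 0, 0.02], [-0.035, 0, 0.05], [-0.035, 0, 0.075], [-0.035, 0, 0.085], [-0.035, 0, 0.085]], "yaw": [0, 0, 0, 0, 0, 0, 0, 0, 0], "fingers": [255, 255, 255, 255, 255, 255, 255, 255, 255]}}

```text
clock: 18.15
position: [687.3, 146.4, 104.1]
ee_rot: [-0.108, 0.994, -0.006, -0.006]
contact_force: [0.2, 0.5, -1.2]
gripper_width: -0.1
```

Plate top should be near z 95 here; press in small steps.

Emit:
{"op": "send_rows", "data": {"translation": [[0, 0, 0.005], [0, 0, 0.009], [0, 0, 0.012], [0, 0, 0.015], [0, 0, 0.015]], "yaw": [0, 0, 0, 0, 0], "fingers": [255, 255, 255, 255, 255]}}

```text
clock: 18.65
position: [688.0, 146.6, 93.4]
ee_rot: [-0.108, 0.994, -0.006, -0.004]
contact_force: [-4.3, 0.3, 10.6]
gripper_width: -0.0
```

Emit:
{"op": "send_rows", "data": {"translation": [[0, 0, 0.004], [0, 0, 0.007], [0, 0, 0.01], [0, 0, 0.01]], "yaw": [0, 0, 0, 0], "fingers": [255, 255, 255, 255]}}

```text
clock: 19.05
position: [688.8, 146.9, 86.1]
ee_rot: [-0.109, 0.994, -0.005, -0.003]
contact_force: [-2.9, 0.6, 9.3]
gripper_width: 0.0
```

Emit:
{"op": "send_rows", "data": {"translation": [[0, 0, 0.003], [0, 0, 0.005], [0, 0, 0.005]], "yaw": [0, 0, 0], "fingers": [255, 255, 255]}}

```text
clock: 19.35
position: [688.8, 146.9, 86.1]
ee_rot: [-0.11, 0.994, -0.006, -0.002]
contact_force: [-8.5, -0.9, 17.7]
gripper_width: 0.2
```

Emit:
{"op": "send_rows", "data": {"translation": [[0, 0, -0.01], [0.005, 0, -0.04], [0.02, 0, -0.08], [0.035, 0, -0.105], [0.035, 0, -0.105]], "yaw": [0, 0, 0, 0, 0], "fingers": [255, 200, 100, 0, 0]}}

```text
clock: 19.85
position: [656.3, 141.0, 197.1]
ee_rot: [-0.11, 0.994, -0.005, 0.003]
contact_force: [0.6, 0.8, 0.1]
gripper_width: 57.7
```

```bash
python3 -c "
from h import *
goto([497.5,51.8,80],-167.7)
s=read_state();shot('wrist','w17');crop('pics/w17.png',155,65,365,295,2.6,'pics/w17c.png')
for z in (34,26):
  for x,y in ((-26,0),(26,0)):
    h=np.array([653.5,139.5,107.5]);
print(wproj([653.5,139.5,116.5],s['position'],s['ee_rot']))
"
```

```text
t 19.85 pos [656.3 141.  197.1] xang -167.37 F [0.6 0.8 0.1] w 57.7 tilt 0.63
shift [ 0.1749 -0.0511  0.117 ] yaw 0.33
(np.float64(257.22233150458146), np.float64(192.78358741489066))
```

View pics/w17c.png

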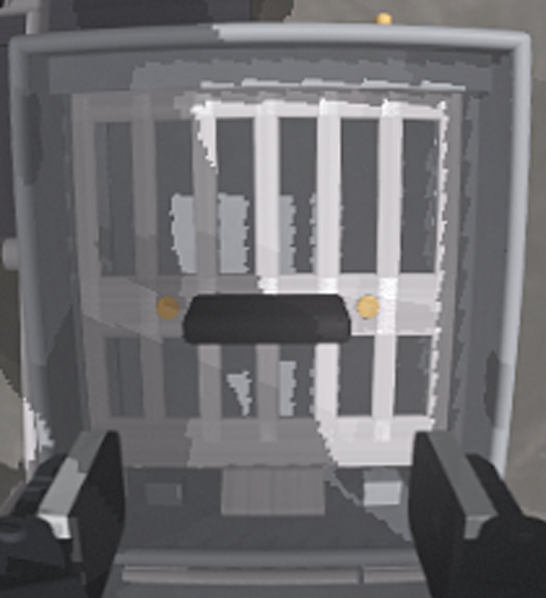

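```bash
python3 -c "
from h import *
import cv2
crop('pics/w17.png',170,180,350,280,4.4,'pics/w17d.png')
"
```

```text
(no output)
```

View pics/w17d.png

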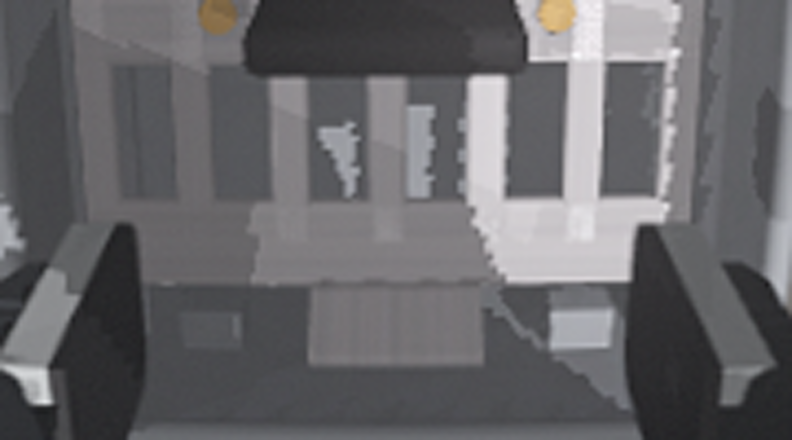

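```bash
python3 -c "
from h import *
s=read_state();p,q=s['position'],s['ee_rot']
h=np.array([653.5,139.5]);a=np.radians(12.3);ex=np.array([np.cos(a),np.sin(a)]);ey=np.array([-ex[1],ex[0]])
f=lambda x,y:(170+(x+.5)/4.4-.5,180+(y+.5)/4.4-.5)
for z in (82,86.5,91,95):
  A=watz(f(88,230),p,q,z);B=watz(f(692,230),p,q,z);C=watz(f(400,283),p,q,z)
  print(z,np.linalg.norm(A-B).round(1),((C[:2]-h)@ex).round(1),((A[:2]-h)@ey).round(1),((B[:2]-h)@ey).round(1))
# front region
c2=lambda x,y:(155+(x+.5)/2.6-.5,65+(y+.5)/2.6-.5)
for z in (86.5,91): 
  A=watz(c2(72,110),p,q,z);B=watz(c2(462,110),p,q,z);print('front',z,np.linalg.norm(A-B).round(1))
"
```

```text
82 130.6 58.7 -64.4 66.1
86.5 128.3 56.5 -63.3 65.0
91 126.0 54.3 -62.1 63.9
95 123.9 52.3 -61.0 62.9
front 86.5 127.4
front 91 125.1
```

```bash
python3 -c "
from h import *
goto([492.7,54.9,45],-167.7)
"
```

```text
t 19.9 pos [655.7 140.9 194.3] xang -167.4 F [-0.3 -0.   0.4] w 65.0 tilt 0.58
shift [ 0.1778 -0.0469  0.1498] yaw 0.3
```

Emit:
{"op": "send_rows", "data": {"translation": [[0.045, -0.012, 0], [0.09, -0.024, 0], [0.135, -0.036, 0], [0.1778, -0.0469, 0.01], [0.1778, -0.0469, 0.05], [0.1778, -0.0469, 0.09], [0.1778, -0.0469, 0.13], [0.1778, -0.0469, 0.15], [0.1778, -0.0469, 0.15]], "yaw": [0, 0, 0, 0, 0.3, 0.3, 0.3, 0.3, 0.3], "fingers": [255, 255, 255, 255, 255, 255, 255, 255, 255]}}

```text
clock: 20.8
position: [490.0, 53.7, 41.0]
ee_rot: [-0.107, 0.994, -0.006, -0.004]
contact_force: [-0.8, -0.1, -0.2]
gripper_width: -0.1
```

```bash
python3 -c "
from h import *
goto([492.7,54.9,26],-167.7)
shot('scene','s18');crop('pics/s18.png',140,60,270,180,5,'pics/s18c.png')
"
```

```text
t 20.8 pos [490.   53.7  41. ] xang -167.75 F [-0.8 -0.1 -0.2] w -0.1 tilt 0.85
shift [-0.003   0.0008  0.015 ] yaw -0.05
```

View pics/s18c.png

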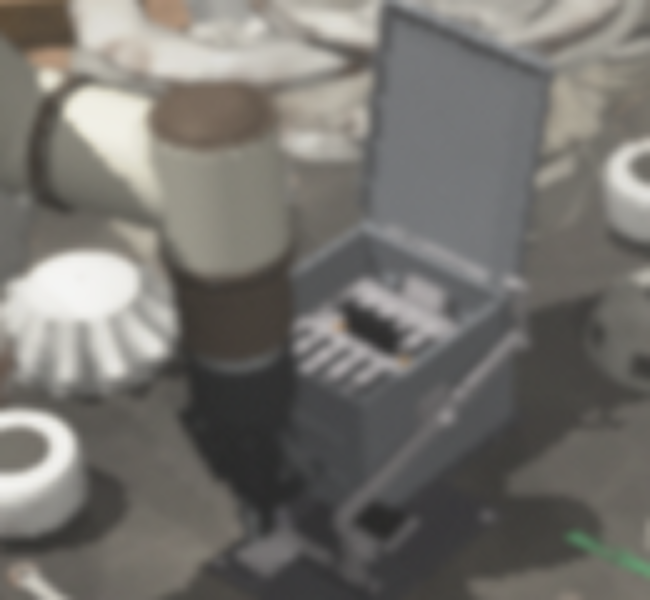

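Emit:
{"op": "send_rows", "data": {"translation": [[-0.002, 0, 0.008], [-0.002, 0, 0.015], [-0.002, 0, 0.019], [-0.002, 0, 0.023], [-0.002, 0, 0.023]], "yaw": [0, 0, 0, 0, 0], "fingers": [255, 255, 255, 255, 255]}}

```text
clock: 21.35
position: [493.4, 54.5, 20.5]
ee_rot: [-0.107, 0.994, -0.006, -0.002]
contact_force: [-2.7, 0.9, 6.7]
gripper_width: -0.0
```

```bash
python3 -c "
from h import *
goto([492.7,54.9,26],-167.7)
shot('scene','s19');crop('pics/s19.png',140,60,270,180,5,'pics/s19c.png')
"
```

```text
t 21.35 pos [493.4  54.5  20.5] xang -167.69 F [-2.7  0.9  6.7] w -0.0 tilt 0.71
shift [ 0.0006  0.0004 -0.0056] yaw 0.01
```

View pics/s19c.png

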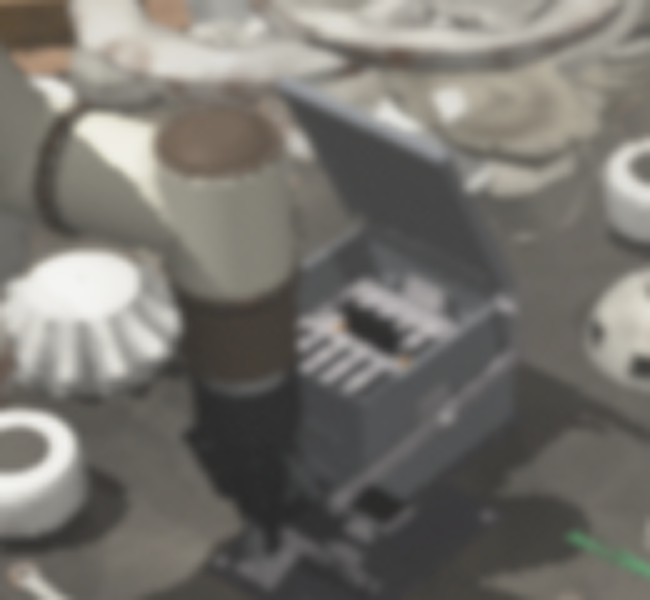

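Tripped: the lid is closing. Hold briefly, then retreat.

Emit:
{"op": "send_rows", "data": {"translation": [[0, 0, 0.002], [0, 0, 0.002], [0, 0, 0.002], [0, 0, 0.002], [0, 0, 0.002]], "yaw": [0, 0, 0, 0, 0], "fingers": [255, 255, 255, 255, 255]}}

```text
clock: 21.9
position: [493.3, 54.5, 19.7]
ee_rot: [-0.107, 0.994, -0.006, -0.002]
contact_force: [-2.2, 0.3, 6.7]
gripper_width: -0.0
```

Emit:
{"op": "send_rows", "data": {"translation": [[0.002, 0, -0.01], [0.01, 0, -0.04], [0.03, 0, -0.08], [0.05, 0, -0.13], [0.08, 0, -0.18], [0.1, 0.02, -0.22], [0.1, 0.05, -0.24], [0.1, 0.1, -0.24], [0.1, 0.15, -0.24], [0.1, 0.2, -0.24], [0.1, 0.2, -0.24]], "yaw": [0, 0, 0, 0, 0, 0, 0, 0, 0, 0, 0], "fingers": [255, 255, 255, 255, 255, 255, 255, 255, 255, 255, 255]}}

```text
clock: 23.0
position: [352.3, 235.7, 258.5]
ee_rot: [-0.111, 0.994, -0.005, -0.001]
contact_force: [1.1, 0.3, 0.6]
gripper_width: -0.4
```

```bash
python3 -c "
from h import *
goto([492.7,54.9,26],-167.7)
shot('scene','s20');crop('pics/s20.png',130,60,290,180,4.5,'pics/s20c.png')
shot('top','t20');crop('pics/t20.png',70,100,400,270,2.4,'pics/t20c.png')
"
```

```text
t 23.0 pos [352.3 235.7 258.5] xang -167.31 F [1.1 0.3 0.6] w -0.4 tilt 0.55
shift [-0.0978 -0.2051  0.2342] yaw 0.39
```

View pics/s20c.png

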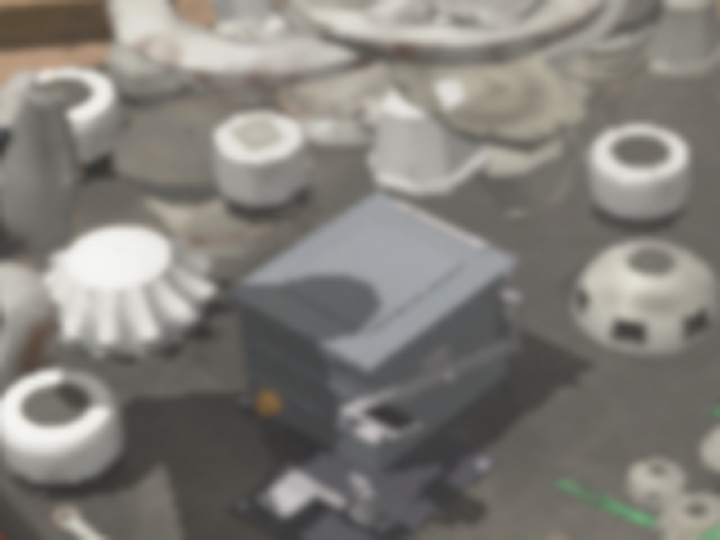

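View pics/t20c.png

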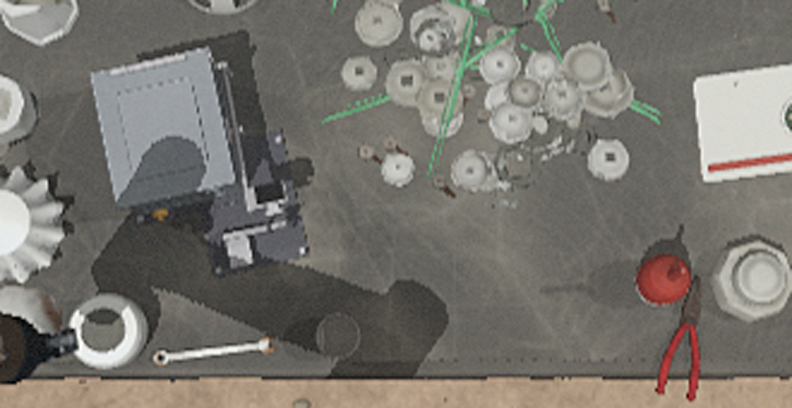

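```bash
python3 -c "
from h import *
c=lambda x,y:(70+x/2.4,100+y/2.4)
for n,uv in dict(FL=(121,206),FR=(241,183),BR=(210,49),BL=(92,73)).items(): print(n,atz('top',c(*uv),126).round(0))
print(job_done())"
```

```text
FL [542. 188. 126.]
FR [573.  33. 126.]
BR [753.  78. 126.]
BL [720. 233. 126.]
the job is handed in; nothing more can be done
None
```

The drain plate is refitted, the lid is closed again, and the job is handed in at about 23 s of the 72 s allowed.

**What I did**
- I pressed the lever pad to its stop, peaking at about 25 N. The catch then held the lid up by itself.
- I gripped the plate across its grip and lifted it. It stayed level in the fingers, so I set its back edge on the tank's front rim to tilt it lip-down by about 19°.
- I slid the lip under the slot flange and pivoted the plate down onto the snap catch. I then pressed it near the back edge, about 11 N on the way down and 18 N at a firm stop.
- I pressed the trip tab. The lever rose, the lid closed, and I moved the arm clear.

**What the last checks showed**
- **Plate:** the wrist picture showed it flat, with the front and back at the same height and the lip hidden under the flange. The press ended at z = 86 mm, against about 86.5 mm expected for a seated plate. The back edge read about 3 to 4 mm short of its expected position, which I put down to the snap nose covering it.
- **Lid and lever:** the final scene and top pictures showed the lid shut and the lever up. The lid corners matched the starting ones to within about 8 mm; they were read coarsely off an enlarged crop.
- **Other things on the table:** all the bystanders looked to be where they started, judged by eye only.

I saw the snap itself only through the firm stop and the flat plate, with no separate view of the catch. The closed lid now hides the plate, so I could not check it again afterwards.

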